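# Put away the button jars and notions cartons at the alterations counter

## Robot

A 6-joint arm with a two-finger parallel gripper is mounted at the origin on the work surface. World frame = base frame: x ahead of the robot, y to its left, z up, the work surface at z = 0. Lengths are in mm, angles in rad, forces in N, time in s.
With the tool pointing down it reaches from about 350 to 950 mm from the base axis. Payload 17.4 kg.
Tool frame: the origin (TCP) lies midway between the tips of the shut fingers; the grasp point (between the pads) lies 19 mm behind it; z points along the fingers, y is the line along which they close (so a half turn about z gives the same grasp; the last joint's range is limited). The gripper opens to 93 mm and grips with 3 to 60 N. Pads are 15 mm wide; open, the fingers measure 128 mm over their backs; the gripper's body (75 mm by 188 mm) begins 65 mm behind the grasp point.
Start: joints at [1.172, 0.116, 1.442, -0, 1.584, -0.038], TCP at [238.299, 631.543, 218.646] pointing down, gripper open.
Joint ranges: [-2.83, 2.83], [-0.83, 2.19], [0.07, 2.5], [-1.14, 4.28], [0.01, 3], [-2.97, 2.97]. Speed limits (rad/s): [1.89, 1.89, 2.22, 3.14, 3.14, 3.14].

## Interface

Orientations are given as a rotation vector (axis times angle).
In Python, from rig import ctrl, imaging gives the robot as it stands.
- The arm moves only by the shell command python3 -m pendant 'ROWS' [FORCE]. ROWS is JSON, a list of rows, each an object of numbers: "fingers": the opening, from 0 (shut) to 1 (fully open); "x", "y", "z": the shift along the world's x, y, z in cm; "rx", "ry", "rz": the turn, a rotation vector about the world's x, y, z in rad. In form: [{"fingers": .., "x": .., "y": .., "z": .., "rx": .., "ry": .., "rz": ..}, ...]. A call has 1 to 5 rows; each row shifts and turns the commanded pose from where the row before left it; what a row does not reach is not made up. A row lasts 1/10 s, in which the tool goes at most 50 mm and 8.59 degrees, less where a joint would pass 70% of its speed; a pose out of reach is approached as far as the arm can. A call with a gripper value outside its range is refused whole. The fingers move at their own pace and stop on an object; FORCE is the grip in N (left out, the last holds). Time passes only in rows, so rows that do not move let the fingers close. It gives the time, the measured TCP pose, the force, the opening and the grip force at its end, in the units of the state.
- ctrl.state(): the state, without advancing time (a new reading comes with each control period).
- imaging.camera(name): name is "side" or "top"; returns the picture (420x560x3 uint8, red, green, blue); there is no depth.
- imaging.camera_model(name): a dict with "K" (3x3 intrinsics, pixels), "T" (4x4, takes a point from camera to world coordinates). Camera axes: x right, y up, looking along -z (the intrinsics and any distortion apply to the point x, -y, -z); pixel columns grow to the right and rows downward; lengths in mm; the calibration is good to about 2 mm. A picture is of the moment at which its call begins. camera_model takes no time and is no camera call.
- ctrl.finish_job(): hands the job in; it is judged then, once.
Trained networks look in the newest picture that a camera, given by its name, has taken for a name from the list of things; names that differ only in an ending like _2 or _b are one class to them, and where a whole thing is asked for, a point or a joint stands for the part that bears it (a point fixed in the world has none). Each returns a list of dicts, best first, with "p" (0 to 1); they miss things now and then, are a little off and sometimes report something else, mostly with a low value. They report only what shows in the picture. A call takes as long as a camera call. They do not tell look-alikes from the thing itself.
- imaging.recognise(label, camera): "xy" ([column, row] in pixels, amid what is visible of it).
- imaging.cut_out(label, camera): "region" (420x560 bool, what is visible of it) and "xy" ([column, row] in pixels, amid what is visible of it).
The state is a dict: "clock": time; "qpos": joint angles; "joint_vel": joint speeds; "tau": joint torques, N m; "tcp_pos": TCP position; "tool_rot": TCP orientation; "force": force on the tool from outside, world axes, zero at the start; "wrist_torque": the same for the moment, N m; "finger_gap": opening from 0.0 (shut) to 1.0 (fully open); "gripper_force": force on a finger pad.
Only numpy, scipy, OpenCV 4.12 (cv2) and the standard library are available. Lean on these libraries where they do the work, as an engineer would, in place of code of your own. Each camera call takes 0.05 s, during which the arm holds its last target. There are 200 camera calls.

## Task

Tidy the alterations delivery away: lift the white cover off the carton box by its knob and set it down in the middle of the black rubber mat, then stand the three cartons upright side by side in the box and put the cover back, fully down over the box. Stand every jar of buttons upright on the floor of the wooden crate, one jar to a cell, and leave the mug, the bell and the tape measure where they are.

Things in the scene. Friction and masses are not known exactly. Their poses are not given: they have to be found in the camera images.
- crate: Fixed open plywood crate, 158 (its x) x 234 (its y) x 45 mm high, walls 5 mm, floor 5 mm, divided 2 x 3 into six square cells about 71 mm wide by dividers as high as the walls. Origin: centre of its underside, on the counter; z up.
- cell0 (a point): Centre of the floor of crate cell 0 (5 mm above the counter); axes as the crate's.
- cell1 (a point): Centre of the floor of crate cell 1 (5 mm above the counter); axes as the crate's.
- cell2 (a point): Centre of the floor of crate cell 2 (5 mm above the counter); axes as the crate's.
- cell3 (a point): Centre of the floor of crate cell 3 (5 mm above the counter); axes as the crate's.
- cell4 (a point): Centre of the floor of crate cell 4 (5 mm above the counter); axes as the crate's.
- cell5 (a point): Centre of the floor of crate cell 5 (5 mm above the counter); axes as the crate's.
- box: Fixed open grey plastic box for the cartons, outside 76 (its x) x 142 (its y) x 22 mm high, walls and floor 5 mm, so inside 66 x 132 mm. The three cartons fit in a row along its y with 14 mm to spare in all. Origin: centre of its underside, on the counter; z up. At the start it is hidden under the cover.
- cover: Loose white plastic cover (deep lid) over the box, resting on the counter round it: outside 92 (its x) x 158 (its y) x 74 mm high, walls 3 mm, top 4 mm, open below; 5 mm clearance to the box all round. On top in the middle a wooden knob 22 (x) x 44 (y) x 30 mm high. 0.18 to 0.29 kg. Origin: centre of its lower rim; z up. Closed, its origin and axes agree with the box's.
- cover_knob (a point): Centre of the cover's knob, 89 mm above the cover's lower rim; axes as the cover's.
- mat: Fixed thin black rubber mat on the counter, 150 (its x) x 220 (its y) x 3 mm. Origin: centre of its underside; z up.
- jar1: Closed glass jar of buttons with a steel screw cap, an upright cylinder 50 mm in diameter and 78 mm high (cap = top 18 mm, same diameter), bottom-heavy, 0.11 to 0.22 kg. Origin: centre of its foot; z up. May be absent.
- jar2: Closed glass jar of buttons with a steel screw cap, an upright cylinder 50 mm in diameter and 78 mm high (cap = top 18 mm, same diameter), bottom-heavy, 0.11 to 0.22 kg. Origin: centre of its foot; z up. May be absent.
- jar3: Closed glass jar of buttons with a steel screw cap, an upright cylinder 50 mm in diameter and 78 mm high (cap = top 18 mm, same diameter), bottom-heavy, 0.11 to 0.22 kg. Origin: centre of its foot; z up. May be absent.
- jar4: Closed glass jar of buttons with a steel screw cap, an upright cylinder 50 mm in diameter and 78 mm high (cap = top 18 mm, same diameter), bottom-heavy, 0.11 to 0.22 kg. Origin: centre of its foot; z up. May be absent.
- jar5: Closed glass jar of buttons with a steel screw cap, an upright cylinder 50 mm in diameter and 78 mm high (cap = top 18 mm, same diameter), bottom-heavy, 0.11 to 0.22 kg. Origin: centre of its foot; z up. May be absent.
- carton1: Rigid closed cardboard carton, upright, 56 (its x) x 30 (its y) x 60 mm high, bottom-heavy, 0.08 to 0.17 kg. Origin: centre of its underside; z up.
- carton2: Rigid closed cardboard carton, upright, 56 (its x) x 40 (its y) x 60 mm high, bottom-heavy, 0.08 to 0.17 kg. Origin: centre of its underside; z up.
- carton3: Rigid closed cardboard carton, upright, 56 (its x) x 48 (its y) x 60 mm high, bottom-heavy, 0.08 to 0.17 kg. Origin: centre of its underside; z up.
- mug: Bystander: blue mug, 76 mm wide, 90 mm high, handle to its +y. Origin: centre of its underside.
- bell: Bystander: steel counter bell, 80 mm wide, 54 mm high. Origin: centre of its underside.
- tape: Bystander: yellow tape-measure case, 55 x 55 x 30 mm. Origin: centre of its underside.
Not all that is in view belongs to the job. Leave any purple look-alike of the jar3 alone.

How it is judged:
By the outcome, as a careful person would: the job done as asked, in the order asked, and still so for the second after the job is handed in, with the robot touching nothing.
Of jar1, jar2, jar3, jar4, jar5 only 3 to 5 are there at a start; the rules pass over those that are not, and their reading is None.
At some moment in a run one of jar1, jar2, jar3, jar4, jar5, carton2, carton3 may be knocked a few centimetres aside while the robot is not near it.
It also fails if it takes over 210 s, if anything falls off the work surface, if the arm or the gripper's body presses on something with over 40 N, if the wrist force passes 120 N, or if a joint passes its speed limit or range.

## Working session

There is one attempt and no reset: what is moved stays moved. The work goes in short steps, Python scripts to look and compute and a shell command to move; the robot and the scene stay as the last step left them, time stands still between calls to the robot, and variables do not carry over. Pictures are saved under pics/ and viewed, at most 14 in all, crops included, and the job is handed in when it is done.

```bash
mkdir -p pics; ls; python3 - <<'E'
from rig import ctrl, imaging
import cv2,json
for c in("top","side"):
    im=imaging.camera(c); cv2.imwrite(f"pics/{c}0.png",im[:,:,::-1])
    m=imaging.camera_model(c); print(c,m)
print(ctrl.state())
E
```

```text
pics
top {'K': array([[435.9064434 ,   0.        , 279.97925344],
       [  0.        , 435.9064434 , 215.54985282],
       [  0.        ,   0.        ,   1.        ]]), 'T': array([[ 1.03734979e-01,  9.69731342e-01, -2.21043387e-01,
         2.94154608e+02],
       [-9.94601597e-01,  1.00561231e-01, -2.55949672e-02,
         5.96897933e+00],
       [-2.59184675e-03,  2.22505199e-01,  9.74928058e-01,
         1.06220995e+03],
       [ 0.00000000e+00,  0.00000000e+00,  0.00000000e+00,
         1.00000000e+00]])}
side {'K': array([[492.63106449,   0.        , 280.98813011],
       [  0.        , 492.63106449, 210.32746229],
       [  0.        ,   0.        ,   1.        ]]), 'T': array([[ 8.33897681e-01,  4.08546869e-01, -3.71085048e-01,
         5.21529927e+01],
       [-5.51839378e-01,  6.05761576e-01, -5.73172063e-01,
        -6.60624256e+02],
       [-9.37858845e-03,  6.82746196e-01,  7.30595424e-01,
         9.45851118e+02],
       [ 0.00000000e+00,  0.00000000e+00,  0.00000000e+00,
         1.00000000e+00]])}
{'clock': 0.1, 'qpos': array([ 1.17218795e+00,  1.16460001e-01,  1.44216813e+00, -1.25710731e-05,
        1.58398406e+00, -3.78190850e-02]), 'joint_vel': array([-0.00129113, -0.00039982, -0.00127111, -0.00075234,  0.00188639,
       -0.00012117]), 'tau': array([ 1.19077180e-03, -7.22893310e+01, -6.23866653e+01,  7.80529389e-02,
        2.27689266e-02, -2.55120068e-05]), 'tcp_pos': array([238.24307012, 631.38017191, 217.98300977]), 'tool_rot': array([-5.63620506e-01, -3.09040842e+00,  1.56768682e-03]), 'force': array([0.0722091 , 0.09416785, 0.17423822]), 'wrist_torque': array([ 0.00904156,  0.0102478 , -0.00034703]), 'gripper_force': 0.0, 'finger_gap': 0.9969540443922283}
```

View pics/top0.png

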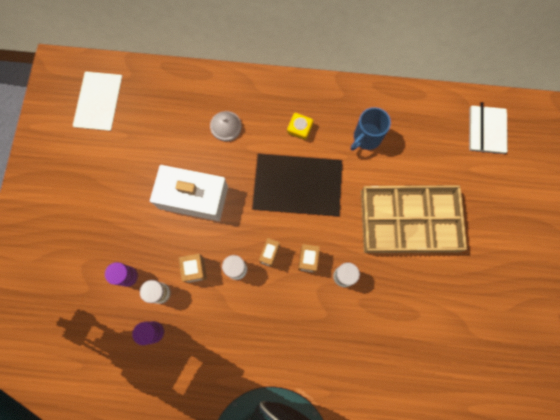

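View pics/side0.png

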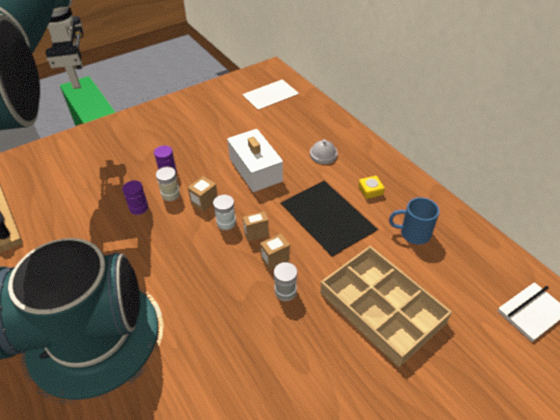

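```bash
cat > h.py <<'E'
from rig import ctrl, imaging
import numpy as np, cv2
from scipy.optimize import minimize
S=4
CM={c:imaging.camera_model(c) for c in("top","side")}
def proj(c,P):
    m=CM[c]; T=m["T"]; q=(np.asarray(P,float)-T[:3,3])@T[:3,:3]; q=q*[1,-1,-1]
    u=q@m["K"].T; return u[:,:2]/u[:,2:]
def ray(c,px,z):
    m=CM[c]; T=m["T"]; d=np.linalg.solve(m["K"],[px[0],px[1],1])*[1,-1,-1]; d=T[:3,:3]@d
    o=T[:3,3]; return (o+d*(z-o[2])/d[2])[:2]
def box(a,b,z0,z1): return np.array([[x,y,z] for x in(-a/2,a/2) for y in(-b/2,b/2) for z in(z0,z1)])
def cyl(r,z0,z1): 
    t=np.linspace(0,2*np.pi,40); return np.array([[r*np.cos(i),r*np.sin(i),z] for i in t for z in(z0,z1)])
M={"cover":[box(92,158,0,74),box(22,44,74,104)],"crate":[box(158,234,0,45)],"mat":[box(150,220,0,3)],"jar":[cyl(25,0,78)],
 "carton1":[box(56,30,0,60)],"carton2":[box(56,40,0,60)],"carton3":[box(56,48,0,60)],"box":[box(76,142,0,22)]}
def place(P,x,y,w,z=0):
    c,s=np.cos(w),np.sin(w); return P@np.array([[c,s,0],[-s,c,0],[0,0,1]])+[x,y,z]
def render(c,parts,x,y,w,z=0):
    im=np.zeros((420*S,560*S),np.uint8)
    for P in parts:
        h=cv2.convexHull(((proj(c,place(P,x,y,w,z))+.5)*S*16).round().astype(np.int32))
        cv2.fillConvexPoly(im,h,1,shift=4)
    return im
def fit(name,masks,p0,yaws=None,z=0):
    """masks {cam:bool}; p0=(x,y); returns IoU,x,y,yaw"""
    up={c:cv2.resize(m.astype(np.uint8),None,fx=S,fy=S,interpolation=cv2.INTER_NEAREST) for c,m in masks.items()}
    def cost(p):
        t=0
        for c,u in up.items():
            r=render(c,M[name],p[0],p[1],p[2] if len(p)>2 else 0,z); t-= (r&u).sum()/max(1,(r|u).sum())
        return t/len(up)
    best=None
    if name=="jar": yaws=[None]
    for w in (yaws if yaws is not None else np.arange(0,np.pi,np.pi/6)):
        q=list(p0)+([] if w is None else [w]); n=len(q)
        sim=np.array([q]+[np.add(q,np.eye(n)[i]*(12,12,.2)[i]) for i in range(n)])
        r=minimize(cost,q,method="Nelder-Mead",options=dict(initial_simplex=sim,xatol=.05,fatol=1e-4,maxiter=120))
        if best is None or r.fun<best.fun: best=r
    p=list(best.x)+([0] if len(best.x)<3 else []); return -best.fun,p[0],p[1],p[2]
E
cat > look.py <<'E'
from h import *
import sys
imaging.camera("top"); imaging.camera("side")
for n in sys.argv[1:]:
    for c in ("top","side"):
        for d in imaging.cut_out(n,c):
            print(n,c,round(d["p"],2),np.round(d["xy"]),d["region"].sum(), np.round(ray(c,d["xy"],30)))
E
python3 look.py jar1 carton1 carton2 carton3 cover mat crate box; python3 -c "
from rig import ctrl;print(ctrl.state()['clock'])"
```

```text
jar1 top 0.86 [144. 333.] 627 [221. 314.]
jar1 top 0.82 [157. 292.] 585 [317. 301.]
jar1 top 0.57 [349. 277.] 442 [ 398. -144.]
jar1 top 0.56 [122. 273.] 590 [351. 390.]
jar1 side 0.98 [225. 206.] 631 [405. 151.]
jar1 side 0.87 [285. 282.] 774 [ 403. -132.]
jar1 side 0.77 [134. 200.] 696 [221. 304.]
jar1 side 0.63 [167. 186.] 597 [314. 305.]
jar1 side 0.61 [165. 155.] 390 [361. 424.]
carton1 top 0.58 [269. 251.] 380 [440.  51.]
carton1 top 0.57 [191. 268.] 656 [381. 228.]
carton1 top 0.56 [309. 259.] 474 [430. -47.]
carton1 top 0.39 [412. 219.] 6764 [ 552. -285.]
carton1 top 0.26 [348. 276.] 444 [ 398. -140.]
carton1 side 0.86 [274. 253.] 759 [428. -47.]
carton1 side 0.85 [256. 227.] 597 [436.  46.]
carton1 side 0.67 [199. 194.] 704 [370. 227.]
carton2 top 0.58 [269. 251.] 380 [440.  51.]
carton2 top 0.57 [191. 268.] 656 [381. 228.]
carton2 top 0.56 [309. 259.] 474 [430. -47.]
carton2 top 0.39 [412. 219.] 6764 [ 552. -285.]
carton2 top 0.26 [348. 276.] 444 [ 398. -140.]
carton2 side 0.86 [274. 253.] 759 [428. -47.]
carton2 side 0.85 [256. 227.] 597 [436.  46.]
carton2 side 0.67 [199. 194.] 704 [370. 227.]
carton3 top 0.58 [269. 251.] 380 [440.  51.]
carton3 top 0.57 [191. 268.] 656 [381. 228.]
carton3 top 0.56 [309. 259.] 474 [430. -47.]
carton3 top 0.39 [412. 219.] 6764 [ 552. -285.]
carton3 top 0.26 [348. 276.] 444 [ 398. -140.]
carton3 side 0.86 [274. 253.] 759 [428. -47.]
carton3 side 0.85 [256. 227.] 597 [436.  46.]
carton3 side 0.67 [199. 194.] 704 [370. 227.]
cover top 0.58 [188. 194.] 2961 [558. 264.]
cover side 0.93 [252. 161.] 2225 [554. 261.]
mat top 0.88 [296. 185.] 4999 [609.   1.]
mat side 0.9 [329. 218.] 3669 [603. -31.]
crate top 0.92 [411. 220.] 6709 [ 551. -283.]
crate side 0.75 [383. 305.] 8055 [ 546. -298.]
box top 0.7 [414. 219.] 6716 [ 553. -290.]
1.0
```

```bash
cat > scan.py <<'E'
from h import *
import sys
ZM={"cover":45,"jar":40,"carton":32,"mat":1,"crate":25,"box":10}
H={"cover":(60,90)}
def scan(cls,z0=0,shot=True,yaws=None,models=None,near=None,verbose=True):
    if shot: imaging.camera("top"); imaging.camera("side")
    lab=cls+"1" if cls in("jar","carton") else cls
    D={c:imaging.cut_out(lab,c) for c in("top","side")}
    im=imaging.camera("side") if cls=="jar" else None
    out=[]
    for s in D["side"]:
        ps=ray("side",s["xy"],ZM[cls]+z0)
        ts=[t for t in D["top"] if np.hypot(*(ray("top",t["xy"],ZM[cls]+z0)-ps))<40]
        if near is not None and np.hypot(*(ps-near))>70: continue
        m={"side":s["region"]}; p=ps
        if ts:
            t=min(ts,key=lambda t:np.hypot(*(ray("top",t["xy"],ZM[cls]+z0)-ps))); m["top"]=t["region"]; p=(ps+ray("top",t["xy"],ZM[cls]+z0))/2
        for n in models or (["carton1","carton2","carton3"] if cls=="carton" else [cls]):
            f=fit(n,m,p,yaws,z0)
            col=im[s["region"]].mean(0).astype(int) if im is not None else ""
            print(n,list(m),"iou %.3f x %.1f y %.1f yaw %.3f"%f,col,[ (round(fit(n,{c:m[c]},f[1:3],[f[3]],z0)[1],1),round(fit(n,{c:m[c]},f[1:3],[f[3]],z0)[2],1)) for c in m] if verbose else "")
            out.append((n,)+f)
    return out
if __name__=="__main__":
    for k,c in enumerate(sys.argv[1:]): scan(c,shot=k==0)
    print(ctrl.state()["clock"])
E
time python3 scan.py cover mat crate carton jar
```

```text
cover ['side', 'top'] iou 0.975 x 559.2 y 258.0 yaw 3.039  [(np.float64(558.3), np.float64(257.7)), (np.float64(559.9), np.float64(258.2))]
mat ['side', 'top'] iou 0.971 x 620.7 y -0.5 yaw 0.027  [(np.float64(620.0), np.float64(-0.9)), (np.float64(621.2), np.float64(-0.1))]
mat ['side'] iou 0.757 x 581.5 y 292.4 yaw 3.165  [(np.float64(581.5), np.float64(292.4))]
crate ['side', 'top'] iou 0.974 x 553.9 y -285.9 yaw 0.103  [(np.float64(554.1), np.float64(-286.8)), (np.float64(554.0), np.float64(-284.9))]
crate ['side'] iou 0.160 x 385.8 y 380.4 yaw 2.902  [(np.float64(385.8), np.float64(380.4))]
carton1 ['side', 'top'] iou 0.927 x 434.8 y 50.7 yaw 2.908  [(np.float64(434.4), np.float64(50.1)), (np.float64(434.8), np.float64(50.7))]
carton2 ['side', 'top'] iou 0.780 x 435.2 y 49.6 yaw -0.205  [(np.float64(435.4), np.float64(52.4)), (np.float64(435.7), np.float64(50.8))]
carton3 ['side', 'top'] iou 0.690 x 434.6 y 49.7 yaw 2.834  [(np.float64(435.2), np.float64(52.6)), (np.float64(436.0), np.float64(50.7))]
carton1 ['side', 'top'] iou 0.746 x 379.6 y 228.6 yaw 0.146  [(np.float64(377.8)
[... 982 characters left out ...]
2 34 85] [(np.float64(223.9), np.float64(302.1)), (np.float64(225.3), np.float64(303.4))]
jar ['side', 'top'] iou 0.945 x 315.4 y 301.0 yaw 0.000 [163 154 140] [(np.float64(314.7), np.float64(301.8)), (np.float64(316.3), np.float64(300.9))]
jar ['side', 'top'] iou 0.913 x 390.2 y 125.1 yaw 0.000 [169 163 156] [(np.float64(390.7), np.float64(125.4)), (np.float64(389.1), np.float64(125.5))]
jar ['side', 'top'] iou 0.947 x 400.6 y -132.9 yaw 0.000 [167 160 154] [(np.float64(400.2), np.float64(-134.3)), (np.float64(400.6), np.float64(-132.9))]
jar ['side'] iou 0.119 x 512.4 y -383.9 yaw 0.000 [165 136  93] [(np.float64(512.4), np.float64(-383.9))]
1.65
real	3m22.546s
user	1m53.232s
sys	1m25.924s
```

```bash
cat > d.py <<'E'
# usage: d.py x y z [tool-y angle] -> shift in cm and turn from the measured pose
from rig import ctrl
import sys,numpy as np
from scipy.spatial.transform import Rotation as Ro
s=ctrl.state(); R=Ro.from_rotvec(s["tool_rot"]).as_matrix(); a=np.arctan2(R[1,1],R[0,1])
v=[float(i) for i in sys.argv[1:]]
if len(v)>=3: print("d cm",np.round((np.array(v[:3])-s["tcp_pos"])/10,2), "rz",round((v[3]-a+np.pi/2)%np.pi-np.pi/2,3) if len(v)>3 else "")
print("t %.2f"%s["clock"],"tcp",np.round(s["tcp_pos"],1),"ang %.3f"%a,"tilt",np.round(R[:2,2],3),"q6 %.2f"%s["qpos"][5],"gap %.3f gf %.1f"%(s["finger_gap"],s["gripper_force"]),"F",np.round(s["force"],1))
E
python3 - <<'E'
s=open('h.py').read()
s=s.replace('S=4','S=3')
s=s.replace('''def render(c,parts,x,y,w,z=0):
    im=np.zeros((420*S,560*S),np.uint8)''','''def render(c,parts,x,y,w,z=0,o=(0,0),wh=(560,420)):
    im=np.zeros((wh[1]*S,wh[0]*S),np.uint8)''').replace("w,z))+.5)*S","w,z))+.5-o)*S")
s=s.replace('''    up={c:cv2.resize(m.astype(np.uint8),None,fx=S,fy=S,interpolation=cv2.INTER_NEAREST) for c,m in masks.items()}''','''    up={};roi={}
    for c,m in masks.items():
        x,y,w,h=cv2.boundingRect(m.astype(np.uint8)); x0,y0=max(0,x-25),max(0,y-25); k=m[y0:y+h+25,x0:x+w+25]
        up[c]=cv2.resize(k.astype(np.uint8),None,fx=S,fy=S,interpolation=cv2.INTER_NEAREST); roi[c]=((x0,y0),k.shape[::-1])''')
s=s.replace("len(p)>2 else 0,z)","len(p)>2 else 0,z,*roi[c])")
s=s.replace("np.pi/6)","np.pi/4)")
open('h.py','w').write(s)
s=open('scan.py').read().replace("verbose=True","verbose=False")
s=s.replace("<40]","<40]\n        if not ts and cls!='jar': continue")
open('scan.py','w').write(s)
E
python3 -m pendant '[{"fingers":1,"x":3.2,"y":-3.7,"rz":-0.131},{"fingers":1,"x":3.2,"y":-3.7,"rz":-0.131},{"fingers":1,"x":3.2,"y":-3.7,"rz":-0.131},{"fingers":1,"x":3.2,"y":-3.7,"rz":-0.131},{"fingers":1,"x":3.2,"y":-3.7,"rz":-0.131}]'
python3 -m pendant '[{"fingers":1,"x":3.2,"y":-3.7,"rz":-0.131},{"fingers":1,"x":3.2,"y":-3.7,"rz":-0.131},{"fingers":1,"x":3.2,"y":-3.7,"rz":-0.131},{"fingers":1,"x":3.2,"y":-3.7,"rz":-0.131},{"fingers":1,"x":3.2,"y":-3.7,"rz":-0.131}]'
python3 -m pendant '[{"fingers":1,"z":-4},{"fingers":1,"z":-3},{"fingers":1,"z":-3},{"fingers":1}]'
python3 d.py 559.2 258.0 78 -0.103
```

```text
d cm [ 32.09 -37.35 -14.06] rz -1.313
t 1.65 tcp [238.3 631.5 218.6] ang 1.210 tilt [-0. -0.] q6 -0.04 gap 0.997 gf 0.0 F [-0.7  0.4  0.7]invalid input at $[0]: expected keys fingers, x, y, z, rx, ry, rz
invalid input at $[0]: expected keys fingers, x, y, z, rx, ry, rz
invalid input at $[0]: expected keys fingers, x, y, z, rx, ry, rz
```

```bash

python3 -m pendant '[{"fingers":1,"x":3.2,"y":-3.7,"z":0,"rx":0,"ry":0,"rz":-0.131},{"fingers":1,"x":3.2,"y":-3.7,"z":0,"rx":0,"ry":0,"rz":-0.131},{"fingers":1,"x":3.2,"y":-3.7,"z":0,"rx":0,"ry":0,"rz":-0.131},{"fingers":1,"x":3.2,"y":-3.7,"z":0,"rx":0,"ry":0,"rz":-0.131},{"fingers":1,"x":3.2,"y":-3.7,"z":0,"rx":0,"ry":0,"rz":-0.131}]'
python3 -m pendant '[{"fingers":1,"x":3.2,"y":-3.7,"z":0,"rx":0,"ry":0,"rz":-0.131},{"fingers":1,"x":3.2,"y":-3.7,"z":0,"rx":0,"ry":0,"rz":-0.131},{"fingers":1,"x":3.2,"y":-3.7,"z":0,"rx":0,"ry":0,"rz":-0.131},{"fingers":1,"x":3.2,"y":-3.7,"z":0,"rx":0,"ry":0,"rz":-0.131},{"fingers":1,"x":3.2,"y":-3.7,"z":0,"rx":0,"ry":0,"rz":-0.131}]'
python3 -m pendant '[{"fingers":1,"x":0,"y":0,"z":-4,"rx":0,"ry":0,"rz":0},{"fingers":1,"x":0,"y":0,"z":-4,"rx":0,"ry":0,"rz":0},{"fingers":1,"x":0,"y":0,"z":-2,"rx":0,"ry":0,"rz":0},{"fingers":1,"x":0,"y":0,"z":0,"rx":0,"ry":0,"rz":0}]'
python3 d.py 559.2 258.0 78 -0.103
```

```text
clock: 2.15
tcp_pos: [399.2, 444.9, 218.8]
tool_rot: [1.535, 2.741, 0.001]
force: [1.0, 1.4, -0.3]
finger_gap: 1.0
gripper_force: 0.0
clock: 2.65
tcp_pos: [559.3, 259.7, 218.9]
tool_rot: [2.335, 2.101, 0.001]
force: [-0.2, 0.2, -0.3]
finger_gap: 1.003
gripper_force: 0.0
clock: 3.05
tcp_pos: [557.1, 260.8, 115.4]
tool_rot: [-2.329, -2.106, 0.007]
force: [0.1, -0.1, 1.3]
finger_gap: 1.001
gripper_force: 0.0
d cm [ 0.21 -0.28 -3.74] rz -0.003
t 3.05 tcp [557.1 260.8 115.4] ang -0.100 tilt [-0.004 -0.002] q6 0.50 gap 1.001 gf 0.0 F [ 0.1 -0.1  1.3]
```

```bash

python3 -m pendant '[{"fingers":1,"x":0,"y":-0.2,"z":-1.8,"rx":0,"ry":0,"rz":0},{"fingers":1,"x":0,"y":0,"z":-2,"rx":0,"ry":0,"rz":0},{"fingers":1,"x":0,"y":0,"z":0,"rx":0,"ry":0,"rz":0}]'
python3 d.py 559.2 258.0 78 -0.103
python3 -m pendant '[{"fingers":0,"x":0,"y":0,"z":0,"rx":0,"ry":0,"rz":0},{"fingers":0,"x":0,"y":0,"z":0,"rx":0,"ry":0,"rz":0},{"fingers":0,"x":0,"y":0,"z":0,"rx":0,"ry":0,"rz":0},{"fingers":0,"x":0,"y":0,"z":0,"rx":0,"ry":0,"rz":0},{"fingers":0,"x":0,"y":0,"z":0,"rx":0,"ry":0,"rz":0}]' 35
python3 d.py 559.2 258.0 78 -0.103
```

```text
clock: 3.35
tcp_pos: [557.6, 259.3, 78.9]
tool_rot: [-2.329, -2.107, 0.003]
force: [0.3, 0.7, 0.2]
finger_gap: 1.004
gripper_force: 0.0
d cm [ 0.16 -0.13 -0.09] rz -0.003
t 3.35 tcp [557.6 259.3  78.9] ang -0.100 tilt [-0.002 -0.001] q6 0.49 gap 1.004 gf 0.0 F [0.3 0.7 0.2]
clock: 3.85
tcp_pos: [558.4, 259.6, 81.0]
tool_rot: [2.33, 2.108, 0.001]
force: [0.0, -0.8, -0.6]
finger_gap: 0.62
gripper_force: 0.0
d cm [ 0.08 -0.16 -0.3 ] rz -0.003
t 3.85 tcp [558.4 259.6  81. ] ang -0.100 tilt [0. 0.] q6 0.49 gap 0.620 gf 0.0 F [ 0.  -0.8 -0.6]
```

```bash

python3 -m pendant '[{"fingers":0,"x":0,"y":0,"z":-0.2,"rx":0,"ry":0,"rz":0},{"fingers":0,"x":0,"y":0,"z":0,"rx":0,"ry":0,"rz":0},{"fingers":0,"x":0,"y":0,"z":0,"rx":0,"ry":0,"rz":0},{"fingers":0,"x":0,"y":0,"z":0,"rx":0,"ry":0,"rz":0},{"fingers":0,"x":0,"y":0,"z":0,"rx":0,"ry":0,"rz":0}]' 35
python3 -m pendant '[{"fingers":0,"x":0,"y":0,"z":0,"rx":0,"ry":0,"rz":0},{"fingers":0,"x":0,"y":0,"z":0,"rx":0,"ry":0,"rz":0}]' 35
python3 d.py
```

```text
clock: 4.35
tcp_pos: [558.4, 259.5, 78.8]
tool_rot: [2.33, 2.107, 0.0]
force: [0.3, 0.4, -2.3]
finger_gap: 0.232
gripper_force: 34.9
clock: 4.55
tcp_pos: [558.1, 259.5, 78.4]
tool_rot: [-2.329, -2.107, 0.001]
force: [0.1, 0.1, -2.4]
finger_gap: 0.235
gripper_force: 34.9
t 4.55 tcp [558.1 259.5  78.4] ang -0.100 tilt [-0.001 -0.   ] q6 0.49 gap 0.235 gf 34.9 F [ 0.1  0.1 -2.4]
```

```bash

python3 -m pendant '[{"fingers":0,"x":0,"y":0,"z":2,"rx":0,"ry":0,"rz":0},{"fingers":0,"x":0,"y":0,"z":3,"rx":0,"ry":0,"rz":0},{"fingers":0,"x":0,"y":0,"z":2,"rx":0,"ry":0,"rz":0},{"fingers":0,"x":1.2,"y":-3.3,"z":0,"rx":0,"ry":0,"rz":0.03},{"fingers":0,"x":1,"y":-4.5,"z":0,"rx":0,"ry":0,"rz":0.03}]' 35
python3 -m pendant '[{"fingers":0,"x":1,"y":-4.5,"z":0,"rx":0,"ry":0,"rz":0.03},{"fingers":0,"x":1,"y":-4.5,"z":0,"rx":0,"ry":0,"rz":0.03},{"fingers":0,"x":1,"y":-4.5,"z":0,"rx":0,"ry":0,"rz":0.01},{"fingers":0,"x":1,"y":-4.5,"z":0,"rx":0,"ry":0,"rz":0},{"fingers":0,"x":0,"y":0,"z":-2.5,"rx":0,"ry":0,"rz":0}]' 35
python3 -m pendant '[{"fingers":0,"x":0,"y":0,"z":-2,"rx":0,"ry":0,"rz":0},{"fingers":0,"x":0,"y":0,"z":-1,"rx":0,"ry":0,"rz":0},{"fingers":0,"x":0,"y":0,"z":0,"rx":0,"ry":0,"rz":0}]' 35
python3 d.py 620.5 1 81.5 0.027
```

```text
clock: 5.05
tcp_pos: [580.5, 182.0, 149.2]
tool_rot: [2.261, 2.181, 0.002]
force: [0.4, -0.4, -2.1]
finger_gap: 0.233
gripper_force: 34.9
clock: 5.55
tcp_pos: [622.3, -3.2, 126.3]
tool_rot: [2.189, 2.247, 0.004]
force: [0.9, 1.2, -2.5]
finger_gap: 0.234
gripper_force: 35.0
clock: 5.85
tcp_pos: [619.6, 1.7, 92.2]
tool_rot: [-2.186, -2.253, 0.003]
force: [0.5, 1.0, -1.7]
finger_gap: 0.234
gripper_force: 35.0
d cm [ 0.09 -0.07 -1.07] rz -0.003
t 5.85 tcp [619.6   1.7  92.2] ang 0.030 tilt [-0.002  0.   ] q6 -0.07 gap 0.234 gf 35.0 F [ 0.5  1.  -1.7]
```

```bash

python3 -m pendant '[{"fingers":0,"x":0,"y":0,"z":-0.7,"rx":0,"ry":0,"rz":0},{"fingers":0,"x":0,"y":0,"z":-0.2,"rx":0,"ry":0,"rz":0},{"fingers":0,"x":0,"y":0,"z":-0.1,"rx":0,"ry":0,"rz":0},{"fingers":0,"x":0,"y":0,"z":0,"rx":0,"ry":0,"rz":0}]' 35
python3 -m pendant '[{"fingers":0.6,"x":0,"y":0,"z":0,"rx":0,"ry":0,"rz":0},{"fingers":0.6,"x":0,"y":0,"z":0,"rx":0,"ry":0,"rz":0},{"fingers":0.6,"x":0,"y":0,"z":0,"rx":0,"ry":0,"rz":0},{"fingers":0.6,"x":0,"y":0,"z":0,"rx":0,"ry":0,"rz":0},{"fingers":0.6,"x":0,"y":0,"z":2,"rx":0,"ry":0,"rz":0}]' 35
python3 -m pendant '[{"fingers":0.95,"x":0,"y":0,"z":4,"rx":0,"ry":0,"rz":0},{"fingers":0.95,"x":0,"y":0,"z":4,"rx":0,"ry":0,"rz":0},{"fingers":0.95,"x":2,"y":-4,"z":0,"rx":0,"ry":0,"rz":0},{"fingers":0.95,"x":2,"y":-4,"z":0,"rx":0,"ry":0,"rz":0},{"fingers":0.95,"x":2,"y":-4,"z":0,"rx":0,"ry":0,"rz":0}]'
time python3 - <<'E'
from scan import *
cv2.imwrite("pics/top1.png",imaging.camera("top")[:,:,::-1]); cv2.imwrite("pics/side1.png",imaging.camera("side")[:,:,::-1])
scan("cover",z0=3,shot=False); scan("box",shot=False)
scan("carton",shot=False)
E
python3 d.py
```

```text
clock: 6.25
tcp_pos: [620.4, 1.7, 84.0]
tool_rot: [2.187, 2.255, 0.0]
force: [0.0, -0.2, -1.7]
finger_gap: 0.237
gripper_force: 35.0
clock: 6.75
tcp_pos: [619.1, 1.6, 101.4]
tool_rot: [-2.186, -2.252, 0.004]
force: [-0.4, -0.2, 0.3]
finger_gap: 0.591
gripper_force: 0.0
clock: 7.25
tcp_pos: [680.9, -119.8, 184.3]
tool_rot: [2.187, 2.255, 0.001]
force: [-0.2, 0.0, 0.4]
finger_gap: 0.939
gripper_force: 0.0
box ['side', 'top'] iou 0.966 x 559.2 y 258.4 yaw 3.040  
carton1 ['side', 'top'] iou 0.930 x 435.0 y 51.1 yaw -0.241  
carton2 ['side', 'top'] iou 0.784 x 434.4 y 50.6 yaw 2.771  
carton3 ['side', 'top'] iou 0.694 x 434.1 y 49.4 yaw 2.771  
carton1 ['side', 'top'] iou 0.734 x 377.9 y 230.0 yaw 0.175  
carton2 ['side', 'top'] iou 0.865 x 378.5 y 228.1 yaw 0.278  
carton3 ['side', 'top'] iou 0.935 x 379.0 y 225.9 yaw 0.301  
t 7.65 tcp [ 680.1 -117.4  184. ] ang 0.031 tilt [0. 0.] q6 -0.24 gap 0.951 gf 0.0 F [-0.8 -0.3  0.1]
real	0m5.991s
user	0m2.526s
sys	0m0.162s
```

View pics/top1.png

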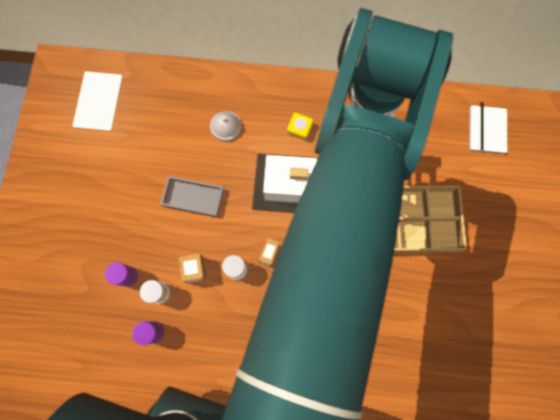

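```bash

python3 -m pendant '[{"fingers":1,"x":-3,"y":3.4,"z":0,"rx":0,"ry":0,"rz":0.03},{"fingers":1,"x":-3,"y":3.4,"z":0,"rx":0,"ry":0,"rz":0.03},{"fingers":1,"x":-3,"y":3.4,"z":0,"rx":0,"ry":0,"rz":0.03},{"fingers":1,"x":-3,"y":3.4,"z":0,"rx":0,"ry":0,"rz":0.03},{"fingers":1,"x":-3,"y":3.4,"z":0,"rx":0,"ry":0,"rz":0.03}]'
python3 -m pendant '[{"fingers":1,"x":-3,"y":3.4,"z":0,"rx":0,"ry":0,"rz":0.03},{"fingers":1,"x":-3,"y":3.4,"z":0,"rx":0,"ry":0,"rz":0.03},{"fingers":1,"x":-3,"y":3.4,"z":0,"rx":0,"ry":0,"rz":0.03},{"fingers":1,"x":-3,"y":3.5,"z":-3,"rx":0,"ry":0,"rz":0.03},{"fingers":1,"x":-3,"y":3.6,"z":-4,"rx":0,"ry":0,"rz":0.01}]'
python3 -m pendant '[{"fingers":1,"x":0,"y":0,"z":0,"rx":0,"ry":0,"rz":0},{"fingers":1,"x":0,"y":0,"z":0,"rx":0,"ry":0,"rz":0}]'
python3 d.py 379.2 226.2 28 0.305
python3 - <<'E'
from scan import *
imaging.camera("top"); imaging.camera("side")
scan("carton",shot=False,near=[379,226],models=["carton3"],yaws=[.3])
scan("cover",z0=3,shot=False)
E
```

```text
clock: 8.15
tcp_pos: [528.5, 53.3, 183.9]
tool_rot: [2.01, 2.414, 0.001]
force: [2.0, -0.1, 0.4]
finger_gap: 1.0
gripper_force: 0.0
clock: 8.65
tcp_pos: [387.3, 216.4, 124.7]
tool_rot: [1.848, 2.539, 0.006]
force: [0.3, -0.2, -0.5]
finger_gap: 0.999
gripper_force: 0.0
clock: 8.85
tcp_pos: [387.9, 215.2, 124.1]
tool_rot: [1.848, 2.54, 0.0]
force: [0.3, 0.7, 0.5]
finger_gap: 1.003
gripper_force: 0.0
d cm [-0.87  1.1  -9.61] rz -0.008
t 8.85 tcp [387.9 215.2 124.1] ang 0.313 tilt [ 0. -0.] q6 0.14 gap 1.003 gf 0.0 F [0.3 0.7 0.5]
cover ['side', 'top'] iou 0.978 x 619.4 y 0.8 yaw 0.027
```

```bash

python3 -m pendant '[{"fingers":1,"x":-0.8,"y":1.1,"z":-2,"rx":0,"ry":0,"rz":0},{"fingers":1,"x":0,"y":0,"z":-3,"rx":0,"ry":0,"rz":0},{"fingers":1,"x":0,"y":0,"z":-3,"rx":0,"ry":0,"rz":0},{"fingers":0,"x":0,"y":0,"z":-1.6,"rx":0,"ry":0,"rz":0},{"fingers":0,"x":0,"y":0,"z":0,"rx":0,"ry":0,"rz":0}]' 20
python3 -m pendant '[{"fingers":0,"x":0,"y":0,"z":0,"rx":0,"ry":0,"rz":0},{"fingers":0,"x":0,"y":0,"z":0,"rx":0,"ry":0,"rz":0},{"fingers":0,"x":0,"y":0,"z":0,"rx":0,"ry":0,"rz":0},{"fingers":0,"x":0,"y":0,"z":0,"rx":0,"ry":0,"rz":0},{"fingers":0,"x":0,"y":0,"z":0,"rx":0,"ry":0,"rz":0}]' 20
python3 d.py 379.2 226.2 28 0.305
```

```text
clock: 9.65
tcp_pos: [380.0, 224.7, 26.0]
tool_rot: [-1.852, -2.536, 0.005]
force: [0.0, -0.2, 1.2]
finger_gap: 0.879
gripper_force: 0.0
clock: 10.15
tcp_pos: [381.3, 225.8, 29.0]
tool_rot: [1.851, 2.537, 0.002]
force: [-0.8, -0.9, 6.6]
finger_gap: 0.6
gripper_force: 19.9
d cm [-0.21  0.04 -0.1 ] rz -0.005
t 10.15 tcp [381.3 225.8  29. ] ang 0.310 tilt [0.002 0.001] q6 0.17 gap 0.600 gf 19.9 F [-0.8 -0.9  6.6]
```

```bash

python3 -m pendant '[{"fingers":0,"x":0,"y":0,"z":2,"rx":0,"ry":0,"rz":0},{"fingers":0,"x":0,"y":0,"z":4,"rx":0,"ry":0,"rz":0},{"fingers":0,"x":3.6,"y":1.4,"z":0,"rx":0,"ry":0,"rz":-0.083},{"fingers":0,"x":3.6,"y":1.4,"z":0,"rx":0,"ry":0,"rz":-0.083},{"fingers":0,"x":3.6,"y":1.4,"z":0,"rx":0,"ry":0,"rz":-0.083}]' 20
python3 -m pendant '[{"fingers":0,"x":3.6,"y":1.4,"z":0,"rx":0,"ry":0,"rz":-0.083},{"fingers":0,"x":3.6,"y":1.4,"z":0,"rx":0,"ry":0,"rz":-0.08},{"fingers":0,"x":0,"y":0,"z":0,"rx":0,"ry":0,"rz":0},{"fingers":0,"x":0,"y":0,"z":0,"rx":0,"ry":0,"rz":0},{"fingers":0,"x":0,"y":0,"z":0,"rx":0,"ry":0,"rz":0}]' 20
python3 d.py 563.1 296.7 33 -0.102
python3 - <<'E'
from scan import *
scan("carton",z0=57,shot=True,models=["carton3"],yaws=[-.1],near=[563,297])
E
```

```text
clock: 10.65
tcp_pos: [490.2, 268.2, 88.7]
tool_rot: [2.156, 2.284, 0.002]
force: [0.4, 0.1, -0.5]
finger_gap: 0.603
gripper_force: 19.9
clock: 11.15
tcp_pos: [560.0, 295.4, 87.9]
tool_rot: [-2.331, -2.106, 0.001]
force: [0.2, 0.6, -1.3]
finger_gap: 0.599
gripper_force: 19.9
d cm [ 0.31  0.13 -5.49] rz -0.001
t 11.15 tcp [560.  295.4  87.9] ang -0.101 tilt [-0. -0.] q6 0.55 gap 0.599 gf 19.9 F [ 0.2  0.6 -1.3]
```

```bash

python3 -m pendant '[{"fingers":0,"x":0.3,"y":0.1,"z":-2,"rx":0,"ry":0,"rz":0},{"fingers":0,"x":0,"y":0,"z":-2,"rx":0,"ry":0,"rz":0},{"fingers":0,"x":0,"y":0,"z":-1,"rx":0,"ry":0,"rz":0},{"fingers":0,"x":0,"y":0,"z":-0.4,"rx":0,"ry":0,"rz":0},{"fingers":0,"x":0,"y":0,"z":0,"rx":0,"ry":0,"rz":0}]' 20
python3 d.py 563.1 296.7 33 -0.102
```

```text
clock: 11.85
tcp_pos: [563.5, 296.6, 34.6]
tool_rot: [-2.332, -2.105, -0.0]
force: [-0.3, -0.7, -1.5]
finger_gap: 0.603
gripper_force: 19.9
d cm [-0.04  0.01 -0.16] rz -0.0
t 11.85 tcp [563.5 296.6  34.6] ang -0.102 tilt [0. 0.] q6 0.55 gap 0.603 gf 19.9 F [-0.3 -0.7 -1.5]
```

```bash

python3 -m pendant '[{"fingers":0,"x":0,"y":0,"z":-0.2,"rx":0,"ry":0,"rz":0},{"fingers":0.85,"x":0,"y":0,"z":0,"rx":0,"ry":0,"rz":0},{"fingers":0.85,"x":0,"y":0,"z":0,"rx":0,"ry":0,"rz":0},{"fingers":0.85,"x":0,"y":0,"z":0,"rx":0,"ry":0,"rz":0},{"fingers":0.85,"x":0,"y":0,"z":2,"rx":0,"ry":0,"rz":0}]' 20
python3 -m pendant '[{"fingers":1,"x":0,"y":0,"z":4,"rx":0,"ry":0,"rz":0},{"fingers":1,"x":0,"y":0,"z":4,"rx":0,"ry":0,"rz":0},{"fingers":1,"x":-2.1,"y":-4.1,"z":0,"rx":0,"ry":0,"rz":-0.03},{"fingers":1,"x":-2.1,"y":-4.1,"z":0,"rx":0,"ry":0,"rz":-0.03},{"fingers":1,"x":-2.1,"y":-4.1,"z":0,"rx":0,"ry":0,"rz":-0.03}]'
python3 -m pendant '[{"fingers":1,"x":-2.1,"y":-4.1,"z":0,"rx":0,"ry":0,"rz":-0.03},{"fingers":1,"x":-2.1,"y":-4.1,"z":0,"rx":0,"ry":0,"rz":-0.02},{"fingers":1,"x":-2.1,"y":-4.1,"z":0,"rx":0,"ry":0,"rz":0},{"fingers":1,"x":0,"y":0,"z":0,"rx":0,"ry":0,"rz":0}]'
python3 d.py 435 51 28 -0.24
python3 - <<'E'
from scan import *
t=imaging.camera("top"); s=imaging.camera("side")
cv2.imwrite("pics/a.png",np.hstack([t[120:320,80:400],s[100:300,100:420]])[:,:,::-1])
scan("carton",shot=False,near=[435,51],models=["carton1"],yaws=[-.24])
scan("carton",z0=5,shot=False,near=[563,297],models=["carton3"],yaws=[-.1])
E
```

```text
clock: 12.35
tcp_pos: [562.5, 296.0, 49.7]
tool_rot: [-2.331, -2.105, 0.006]
force: [-0.6, -0.5, -0.1]
finger_gap: 0.841
gripper_force: 0.0
clock: 12.85
tcp_pos: [499.8, 172.5, 132.0]
tool_rot: [2.424, 1.998, 0.0]
force: [0.6, -0.5, 0.3]
finger_gap: 0.997
gripper_force: 0.0
clock: 13.25
tcp_pos: [436.2, 47.4, 132.3]
tool_rot: [2.476, 1.932, 0.001]
force: [0.5, 0.5, -0.2]
finger_gap: 1.0
gripper_force: 0.0
d cm [ -0.12   0.36 -10.43] rz 0.005
t 13.25 tcp [436.2  47.4 132.3] ang -0.245 tilt [ 0.001 -0.001] q6 0.30 gap 1.000 gf 0.0 F [ 0.5  0.5 -0.2]
```

View pics/a.png

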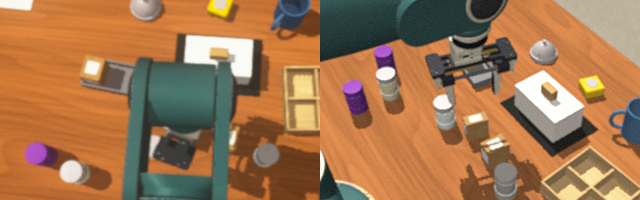

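```bash

python3 -m pendant '[{"fingers":1,"x":-0.1,"y":0.35,"z":-2.4,"rx":0,"ry":0,"rz":0},{"fingers":1,"x":0,"y":0,"z":-3,"rx":0,"ry":0,"rz":0},{"fingers":1,"x":0,"y":0,"z":-3,"rx":0,"ry":0,"rz":0},{"fingers":0,"x":0,"y":0,"z":-2,"rx":0,"ry":0,"rz":0},{"fingers":0,"x":0,"y":0,"z":0,"rx":0,"ry":0,"rz":0}]' 20
python3 -m pendant '[{"fingers":0,"x":0,"y":0,"z":0,"rx":0,"ry":0,"rz":0},{"fingers":0,"x":0,"y":0,"z":0,"rx":0,"ry":0,"rz":0},{"fingers":0,"x":0,"y":0,"z":0,"rx":0,"ry":0,"rz":0},{"fingers":0,"x":0,"y":0,"z":0,"rx":0,"ry":0,"rz":0},{"fingers":0,"x":0,"y":0,"z":0,"rx":0,"ry":0,"rz":0}]' 20
python3 d.py 435 51 28 -0.24
```

```text
clock: 14.05
tcp_pos: [435.3, 54.7, 25.2]
tool_rot: [-2.47, -1.937, 0.006]
force: [0.0, 0.1, 1.3]
finger_gap: 0.873
gripper_force: 0.0
clock: 14.55
tcp_pos: [437.4, 54.2, 29.1]
tool_rot: [2.473, 1.936, 0.003]
force: [0.3, 1.9, 6.4]
finger_gap: 0.605
gripper_force: 20.0
d cm [-0.24 -0.32 -0.11] rz 0.002
t 14.55 tcp [437.4  54.2  29.1] ang -0.242 tilt [0.002 0.   ] q6 0.31 gap 0.605 gf 20.0 F [0.3 1.9 6.4]
```

```bash

python3 -m pendant '[{"fingers":0,"x":0,"y":0,"z":2,"rx":0,"ry":0,"rz":0},{"fingers":0,"x":0,"y":0,"z":4,"rx":0,"ry":0,"rz":0},{"fingers":0,"x":0,"y":0,"z":0,"rx":0,"ry":0,"rz":0}]' 20
cat > one.py <<'E'
from scan import *
def one(cls,model,near,z0,yaw,cams=("top","side"),shot=True,rad=45):
    for c in cams:
        if shot: imaging.camera(c)
        for d in imaging.cut_out(cls,c):
            if np.hypot(*(ray(c,d["xy"],ZM[cls.rstrip("1")]+z0)-near))<rad:
                print(model,c,"p %.2f"%d["p"],"iou %.3f x %.1f y %.1f yaw %.3f"%fit(model,{c:d["region"]},near,[yaw],z0))
E
python3 - <<'E'
from one import *
one("carton1","carton3",(563,297),5,-.1)
E
python3 d.py 559.2 258.1 33 -0.102
```

```text
clock: 14.85
tcp_pos: [438.6, 54.2, 92.8]
tool_rot: [2.471, 1.935, 0.008]
force: [0.7, -0.3, -2.1]
finger_gap: 0.602
gripper_force: 20.0
carton3 top p 0.64 iou 0.961 x 563.0 y 297.9 yaw -0.114
d cm [12.3  20.41 -5.39] rz 0.14
t 15.05 tcp [436.2  54.   86.9] ang -0.242 tilt [-0.001 -0.   ] q6 0.31 gap 0.598 gf 20.0 F [-0.5  0.4 -2.3]
```

```bash

python3 -m pendant '[{"fingers":0,"x":2.4,"y":4.1,"z":0,"rx":0,"ry":0,"rz":0.03},{"fingers":0,"x":2.4,"y":4.1,"z":0,"rx":0,"ry":0,"rz":0.03},{"fingers":0,"x":2.4,"y":4.1,"z":0,"rx":0,"ry":0,"rz":0.03},{"fingers":0,"x":2.4,"y":4,"z":0,"rx":0,"ry":0,"rz":0.03},{"fingers":0,"x":2.5,"y":4,"z":0,"rx":0,"ry":0,"rz":0.02}]' 20
python3 -m pendant '[{"fingers":0,"x":0,"y":0,"z":0,"rx":0,"ry":0,"rz":0},{"fingers":0,"x":0,"y":0,"z":0,"rx":0,"ry":0,"rz":0}]' 20
python3 d.py 559.2 258.1 33 -0.102
python3 - <<'E'
from one import *
one("carton1","carton1",(559,254),57,-.1)
E
```

```text
clock: 15.55
tcp_pos: [557.8, 258.8, 86.1]
tool_rot: [-2.33, -2.107, 0.003]
force: [0.0, -1.2, -0.5]
finger_gap: 0.603
gripper_force: 20.0
clock: 15.75
tcp_pos: [557.0, 257.3, 85.8]
tool_rot: [-2.33, -2.106, 0.005]
force: [-0.7, -0.3, -1.6]
finger_gap: 0.603
gripper_force: 20.0
d cm [ 0.22  0.08 -5.28] rz -0.001
t 15.75 tcp [557.  257.3  85.8] ang -0.101 tilt [-0.003 -0.001] q6 0.49 gap 0.603 gf 20.0 F [-0.7 -0.3 -1.6]
carton1 side p 0.83 iou 0.883 x 555.4 y 252.8 yaw -0.096
```

```bash

python3 -m pendant '[{"fingers":0,"x":0.2,"y":0.1,"z":-2,"rx":0,"ry":0,"rz":0},{"fingers":0,"x":0,"y":0,"z":-2,"rx":0,"ry":0,"rz":0},{"fingers":0,"x":0,"y":0,"z":-1,"rx":0,"ry":0,"rz":0},{"fingers":0,"x":0,"y":0,"z":-0.3,"rx":0,"ry":0,"rz":0},{"fingers":0,"x":0,"y":0,"z":0,"rx":0,"ry":0,"rz":0}]' 20
python3 d.py 559.2 258.1 33 -0.102
```

```text
clock: 16.45
tcp_pos: [559.7, 257.8, 35.4]
tool_rot: [2.332, 2.105, 0.0]
force: [0.3, -1.0, -0.7]
finger_gap: 0.599
gripper_force: 20.0
d cm [-0.05  0.03 -0.24] rz 0.0
t 16.45 tcp [559.7 257.8  35.4] ang -0.102 tilt [0. 0.] q6 0.49 gap 0.599 gf 20.0 F [ 0.3 -1.  -0.7]
```

```bash

python3 -m pendant '[{"fingers":0,"x":0,"y":0,"z":-0.2,"rx":0,"ry":0,"rz":0},{"fingers":0.85,"x":0,"y":0,"z":0,"rx":0,"ry":0,"rz":0},{"fingers":0.85,"x":0,"y":0,"z":0,"rx":0,"ry":0,"rz":0},{"fingers":0.85,"x":0,"y":0,"z":0,"rx":0,"ry":0,"rz":0},{"fingers":0.85,"x":0,"y":0,"z":2,"rx":0,"ry":0,"rz":0}]' 20
python3 -m pendant '[{"fingers":1,"x":0,"y":0,"z":4,"rx":0,"ry":0,"rz":0},{"fingers":1,"x":0,"y":0,"z":4,"rx":0,"ry":0,"rz":0},{"fingers":1,"x":-2.5,"y":-4,"z":0,"rx":0,"ry":0,"rz":0.03},{"fingers":1,"x":-2.5,"y":-4.2,"z":0,"rx":0,"ry":0,"rz":0.03},{"fingers":1,"x":-2.5,"y":-4.2,"z":0,"rx":0,"ry":0,"rz":0}]'
python3 - <<'E'
from one import *
one("carton1","carton2",(431,-43),0,0)
one("carton1","carton1",(559,254),5,-.1,shot=False)
one("carton1","carton3",(563,297),5,-.1,shot=False)
E
python3 d.py 431.3 -42.8 28 -0.03
```

```text
clock: 16.95
tcp_pos: [558.5, 257.6, 50.8]
tool_rot: [-2.331, -2.105, 0.006]
force: [-0.4, 0.1, 0.4]
finger_gap: 0.842
gripper_force: 0.0
clock: 17.45
tcp_pos: [483.7, 133.1, 133.1]
tool_rot: [2.265, 2.177, 0.0]
force: [0.7, -0.5, 0.2]
finger_gap: 1.001
gripper_force: 0.0
carton2 top p 0.73 iou 0.917 x 431.9 y -42.9 yaw -0.056
carton2 side p 0.98 iou 0.918 x 430.9 y -43.2 yaw -0.029
carton1 side p 0.74 iou 0.929 x 557.7 y 255.0 yaw -0.189
carton3 side p 0.48 iou 0.121 x 570.2 y 320.9 yaw -0.506
d cm [ -5.38 -17.76 -10.48] rz 0.011
t 17.85 tcp [485.1 134.8 132.8] ang -0.041 tilt [-0.  0.] q6 0.26 gap 1.001 gf 0.0 F [-0.4  0.4 -0. ]
```

```bash

python3 -m pendant '[{"fingers":1,"x":-1.3,"y":-4.4,"z":0,"rx":0,"ry":0,"rz":0},{"fingers":1,"x":-1.3,"y":-4.4,"z":0,"rx":0,"ry":0,"rz":0},{"fingers":1,"x":-1.3,"y":-4.4,"z":-2,"rx":0,"ry":0,"rz":0},{"fingers":1,"x":-1.3,"y":-4.4,"z":-2,"rx":0,"ry":0,"rz":0},{"fingers":1,"x":0,"y":0,"z":0,"rx":0,"ry":0,"rz":0}]'
python3 d.py 431.4 -43 28 -0.035
```

```text
clock: 18.35
tcp_pos: [430.9, -45.0, 90.4]
tool_rot: [-2.27, -2.169, 0.004]
force: [0.9, 0.2, 0.2]
finger_gap: 1.003
gripper_force: 0.0
d cm [ 0.05  0.2  -6.24] rz 0.011
t 18.35 tcp [430.9 -45.   90.4] ang -0.046 tilt [-0.004 -0.   ] q6 -0.12 gap 1.003 gf 0.0 F [0.9 0.2 0.2]
```

```bash

python3 -m pendant '[{"fingers":1,"x":0,"y":0.1,"z":-3,"rx":0,"ry":0,"rz":0.01},{"fingers":1,"x":0,"y":0,"z":-2,"rx":0,"ry":0,"rz":0},{"fingers":0,"x":0,"y":0,"z":-1.2,"rx":0,"ry":0,"rz":0},{"fingers":0,"x":0,"y":0,"z":0,"rx":0,"ry":0,"rz":0},{"fingers":0,"x":0,"y":0,"z":0,"rx":0,"ry":0,"rz":0}]' 20
python3 -m pendant '[{"fingers":0,"x":0,"y":0,"z":0,"rx":0,"ry":0,"rz":0},{"fingers":0,"x":0,"y":0,"z":0,"rx":0,"ry":0,"rz":0},{"fingers":0,"x":0,"y":0,"z":0,"rx":0,"ry":0,"rz":0},{"fingers":0,"x":0,"y":0,"z":0,"rx":0,"ry":0,"rz":0},{"fingers":0,"x":0,"y":0,"z":0,"rx":0,"ry":0,"rz":0}]' 20
python3 d.py 431.4 -43 28 -0.035
python3 -m pendant '[{"fingers":0,"x":0,"y":0,"z":2,"rx":0,"ry":0,"rz":0},{"fingers":0,"x":0,"y":0,"z":4,"rx":0,"ry":0,"rz":0},{"fingers":0,"x":0,"y":0,"z":0,"rx":0,"ry":0,"rz":0}]' 20
python3 - <<'E'
from one import *
one("carton1","carton1",(559,254),5,-.1)
one("carton1","carton3",(563,297),5,-.1,shot=False)
one("carton1","carton2",(431,-43),57,-.03,shot=False)
E
python3 d.py
```

```text
clock: 18.85
tcp_pos: [433.3, -40.4, 31.7]
tool_rot: [2.256, 2.186, 0.0]
force: [0.1, -0.2, -0.0]
finger_gap: 0.789
gripper_force: 0.0
clock: 19.35
tcp_pos: [433.2, -40.8, 31.8]
tool_rot: [2.256, 2.185, 0.002]
force: [-0.0, 2.5, 6.3]
finger_gap: 0.601
gripper_force: 20.0
d cm [-0.18 -0.22 -0.38] rz -0.003
t 19.35 tcp [433.2 -40.8  31.8] ang -0.032 tilt [0.001 0.   ] q6 -0.12 gap 0.601 gf 20.0 F [-0.   2.5  6.3]
clock: 19.65
tcp_pos: [434.6, -41.2, 95.7]
tool_rot: [2.253, 2.182, 0.006]
force: [0.3, 0.9, -1.7]
finger_gap: 0.6
gripper_force: 20.0
carton3 top p 0.92 iou 0.824 x 565.1 y 301.1 yaw -0.008
carton2 side p 0.81 iou 0.805 x 432.5 y -44.3 yaw 0.080
t 20.05 tcp [432.3 -40.8  90.1] ang -0.032 tilt [-0.001  0.   ] q6 -0.12 gap 0.600 gf 20.0 F [-0.4 -0.5 -1.6]
```

```bash
python3 - <<'E'
from h import *
t=imaging.camera("top"); s=imaging.camera("side")
a=cv2.resize(t[160:230,150:240],None,fx=4,fy=4,interpolation=3); b=cv2.resize(s[110:180,210:300],None,fx=4,fy=4,interpolation=3)
cv2.imwrite("pics/b.png",np.hstack([a,b])[:,:,::-1])
E
```

```text
(no output)
```

View pics/b.png

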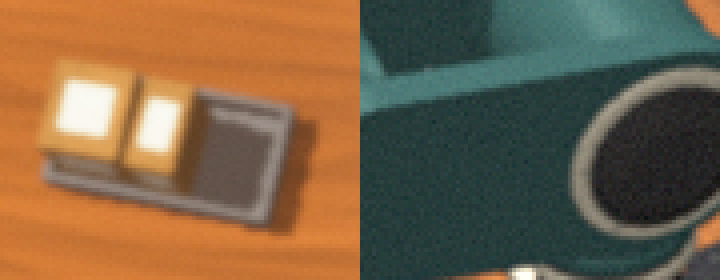

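```bash
python3 - <<'E'
from h import *
for q in ((157,126),(86,107)):
    p=ray("top",(q[0]/4+150-.4,q[1]/4+160-.4),65); d=p-[559.2,258.4]; print(p,"box y",d@[.102,.995],"x",d@[.995,-.102])
E
python3 d.py 555.2 218.8 33 -0.102
```

```text
[557.2165181  253.91054339] box y -4.669324476348306 x -1.5156399204868054
[564.50336602 297.80053524] box y 39.744475896560985 x 1.2579945989493506
d cm [12.27 25.96 -5.74] rz -0.07
t 20.15 tcp [432.5 -40.8  90.4] ang -0.032 tilt [-0.001  0.   ] q6 -0.12 gap 0.597 gf 20.0 F [ 0.2 -0.2 -0.9]
```

```bash

python3 -m pendant '[{"fingers":0,"x":2,"y":4.3,"z":0,"rx":0,"ry":0,"rz":-0.02},{"fingers":0,"x":2,"y":4.3,"z":0,"rx":0,"ry":0,"rz":-0.02},{"fingers":0,"x":2,"y":4.3,"z":0,"rx":0,"ry":0,"rz":-0.02},{"fingers":0,"x":2,"y":4.3,"z":0,"rx":0,"ry":0,"rz":-0.01},{"fingers":0,"x":2,"y":4.3,"z":0,"rx":0,"ry":0,"rz":0}]' 20
python3 -m pendant '[{"fingers":0,"x":2.2,"y":4.3,"z":0,"rx":0,"ry":0,"rz":0},{"fingers":0,"x":0,"y":0,"z":0,"rx":0,"ry":0,"rz":0},{"fingers":0,"x":0,"y":0,"z":0,"rx":0,"ry":0,"rz":0}]' 20
python3 d.py 555.1 218.1 33 -0.102
python3 - <<'E'
from one import *
one("carton1","carton2",(555,216),57,-.1,cams=("side",))
E
```

```text
clock: 20.65
tcp_pos: [533.2, 176.2, 90.6]
tool_rot: [2.332, 2.105, -0.0]
force: [0.7, -0.5, -0.3]
finger_gap: 0.596
gripper_force: 20.0
clock: 20.95
tcp_pos: [554.5, 217.7, 90.0]
tool_rot: [-2.33, -2.107, 0.003]
force: [0.1, -1.0, -1.3]
finger_gap: 0.601
gripper_force: 20.0
d cm [ 0.06  0.04 -5.7 ] rz -0.002
t 20.95 tcp [554.5 217.7  90. ] ang -0.100 tilt [-0.002 -0.001] q6 0.43 gap 0.601 gf 20.0 F [ 0.1 -1.  -1.3]
carton2 side p 0.77 iou 0.889 x 552.8 y 215.5 yaw -0.135
```

```bash

python3 -m pendant '[{"fingers":0,"x":0.1,"y":0,"z":-2,"rx":0,"ry":0,"rz":0},{"fingers":0,"x":0,"y":0,"z":-1.5,"rx":0,"ry":0,"rz":0},{"fingers":0,"x":0,"y":0,"z":-1,"rx":0,"ry":0,"rz":0},{"fingers":0,"x":0,"y":0,"z":-0.6,"rx":0,"ry":0,"rz":0},{"fingers":0,"x":0,"y":0,"z":0,"rx":0,"ry":0,"rz":0}]' 20
python3 d.py 555.1 218.1 37 -0.102
```

```text
clock: 21.55
tcp_pos: [555.3, 216.8, 39.3]
tool_rot: [-2.332, -2.105, 0.002]
force: [-0.9, -0.9, -2.6]
finger_gap: 0.599
gripper_force: 20.0
d cm [-0.02  0.13 -0.23] rz 0.0
t 21.55 tcp [555.3 216.8  39.3] ang -0.102 tilt [-0.001 -0.   ] q6 0.43 gap 0.599 gf 20.0 F [-0.9 -0.9 -2.6]
```

```bash

python3 -m pendant '[{"fingers":0,"x":0,"y":0.1,"z":-0.2,"rx":0,"ry":0,"rz":0},{"fingers":0.85,"x":0,"y":0,"z":0,"rx":0,"ry":0,"rz":0},{"fingers":0.85,"x":0,"y":0,"z":0,"rx":0,"ry":0,"rz":0},{"fingers":0.85,"x":0,"y":0,"z":0,"rx":0,"ry":0,"rz":0},{"fingers":0.85,"x":0,"y":0,"z":2,"rx":0,"ry":0,"rz":0}]' 20
python3 -m pendant '[{"fingers":0.85,"x":0,"y":0,"z":4,"rx":0,"ry":0,"rz":0},{"fingers":0.85,"x":0,"y":0,"z":5,"rx":0,"ry":0,"rz":0},{"fingers":0.6,"x":1.2,"y":-4.3,"z":0,"rx":0,"ry":0,"rz":0.03},{"fingers":0.6,"x":1.3,"y":-4.3,"z":0,"rx":0,"ry":0,"rz":0.03},{"fingers":0.6,"x":1.3,"y":-4.3,"z":0,"rx":0,"ry":0,"rz":0.03}]'
python3 -m pendant '[{"fingers":0.6,"x":1.3,"y":-4.3,"z":0,"rx":0,"ry":0,"rz":0.03},{"fingers":0.6,"x":1.3,"y":-4.3,"z":0,"rx":0,"ry":0,"rz":0.01},{"fingers":0.6,"x":0,"y":0,"z":0,"rx":0,"ry":0,"rz":0},{"fingers":0.6,"x":0,"y":0,"z":0,"rx":0,"ry":0,"rz":0}]'
python3 d.py 619.4 1 82 0.027
python3 - <<'E'
from h import *
t=imaging.camera("top"); s=imaging.camera("side")
a=cv2.resize(t[160:230,150:240],None,fx=4,fy=4,interpolation=3); b=cv2.resize(s[110:250,210:370],None,fx=2,fy=2,interpolation=3)
cv2.imwrite("pics/c.png",np.hstack([a,b])[:,:,::-1])
E
```

```text
clock: 22.05
tcp_pos: [554.5, 217.8, 56.0]
tool_rot: [-2.331, -2.104, 0.005]
force: [0.3, 0.6, 0.2]
finger_gap: 0.841
gripper_force: 0.0
clock: 22.55
tcp_pos: [594.0, 87.9, 148.8]
tool_rot: [2.232, 2.21, 0.002]
force: [0.0, 0.5, -0.7]
finger_gap: 0.642
gripper_force: 0.0
clock: 22.95
tcp_pos: [619.8, 2.5, 148.0]
tool_rot: [-2.192, -2.25, -0.0]
force: [-0.4, 0.6, -0.4]
finger_gap: 0.599
gripper_force: 0.0
d cm [-0.04 -0.15 -6.6 ] rz 0.001
t 22.95 tcp [619.8   2.5 148. ] ang 0.026 tilt [-0.  0.] q6 -0.06 gap 0.599 gf 0.0 F [-0.4  0.6 -0.4]
```

View pics/c.png

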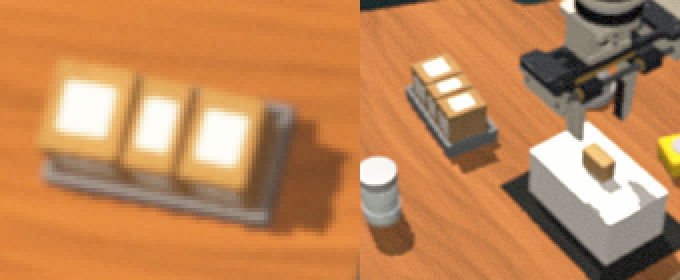

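```bash

python3 -m pendant '[{"fingers":0.6,"x":0,"y":-0.1,"z":-3,"rx":0,"ry":0,"rz":0},{"fingers":0.6,"x":0,"y":0,"z":-2,"rx":0,"ry":0,"rz":0},{"fingers":0.6,"x":0,"y":0,"z":-1.5,"rx":0,"ry":0,"rz":0},{"fingers":0,"x":0,"y":0,"z":0,"rx":0,"ry":0,"rz":0},{"fingers":0,"x":0,"y":0,"z":0,"rx":0,"ry":0,"rz":0}]' 35
python3 -m pendant '[{"fingers":0,"x":0,"y":0,"z":0,"rx":0,"ry":0,"rz":0},{"fingers":0,"x":0,"y":0,"z":0,"rx":0,"ry":0,"rz":0},{"fingers":0,"x":0,"y":0,"z":0,"rx":0,"ry":0,"rz":0},{"fingers":0,"x":0,"y":0,"z":0,"rx":0,"ry":0,"rz":0},{"fingers":0,"x":0,"y":0,"z":0,"rx":0,"ry":0,"rz":0}]' 35
python3 d.py 619.4 1 82 0.027
```

```text
clock: 23.55
tcp_pos: [619.9, 2.7, 83.7]
tool_rot: [2.189, 2.253, 0.0]
force: [0.5, -0.3, 0.7]
finger_gap: 0.471
gripper_force: 0.0
clock: 24.05
tcp_pos: [620.1, 2.1, 83.7]
tool_rot: [2.19, 2.252, 0.001]
force: [2.4, 0.6, 5.0]
finger_gap: 0.233
gripper_force: 35.0
d cm [-0.07 -0.11 -0.17] rz -0.001
t 24.05 tcp [620.1   2.1  83.7] ang 0.028 tilt [0.001 0.   ] q6 -0.07 gap 0.233 gf 35.0 F [2.4 0.6 5. ]
```

```bash

python3 -m pendant '[{"fingers":0,"x":0,"y":0,"z":2,"rx":0,"ry":0,"rz":0},{"fingers":0,"x":0,"y":0,"z":4,"rx":0,"ry":0,"rz":0},{"fingers":0,"x":0,"y":0,"z":4,"rx":0,"ry":0,"rz":0},{"fingers":0,"x":-1,"y":4.3,"z":0,"rx":0,"ry":0,"rz":-0.03},{"fingers":0,"x":-1,"y":4.3,"z":0,"rx":0,"ry":0,"rz":-0.03}]' 35
python3 -m pendant '[{"fingers":0,"x":-1,"y":4.3,"z":0,"rx":0,"ry":0,"rz":-0.03},{"fingers":0,"x":-1,"y":4.3,"z":0,"rx":0,"ry":0,"rz":-0.03},{"fingers":0,"x":-1,"y":4.3,"z":0,"rx":0,"ry":0,"rz":-0.01},{"fingers":0,"x":-1.1,"y":4.3,"z":0,"rx":0,"ry":0,"rz":0},{"fingers":0,"x":0,"y":0,"z":0,"rx":0,"ry":0,"rz":0}]' 35
python3 -m pendant '[{"fingers":0,"x":0,"y":0,"z":0,"rx":0,"ry":0,"rz":0},{"fingers":0,"x":0,"y":0,"z":0,"rx":0,"ry":0,"rz":0}]' 35
python3 d.py 559.3 259.7 79 -0.102
python3 - <<'E'
from one import *
one("cover","cover",(559,258),98,-.1,rad=60)
E
```

```text
clock: 24.55
tcp_pos: [599.7, 88.4, 183.9]
tool_rot: [2.26, 2.181, 0.002]
force: [0.1, 0.4, -3.2]
finger_gap: 0.235
gripper_force: 35.0
clock: 25.05
tcp_pos: [557.0, 264.2, 182.3]
tool_rot: [-2.327, -2.109, 0.001]
force: [0.1, -0.8, -2.5]
finger_gap: 0.233
gripper_force: 35.0
clock: 25.25
tcp_pos: [558.8, 259.5, 182.6]
tool_rot: [2.332, 2.105, -0.001]
force: [-0.6, 0.2, -2.2]
finger_gap: 0.232
gripper_force: 35.0
d cm [  0.05   0.02 -10.36] rz 0.0
t 25.25 tcp [558.8 259.5 182.6] ang -0.102 tilt [-0.001 -0.   ] q6 0.50 gap 0.232 gf 35.0 F [-0.6  0.2 -2.2]
cover side p 0.97 iou 0.905 x 558.6 y 262.2 yaw -0.098
```

```bash

python3 -m pendant '[{"fingers":0,"x":0,"y":0,"z":-3,"rx":0,"ry":0,"rz":0},{"fingers":0,"x":0,"y":0,"z":-1.5,"rx":0,"ry":0,"rz":0},{"fingers":0,"x":0,"y":0,"z":-1,"rx":0,"ry":0,"rz":0},{"fingers":0,"x":0,"y":0,"z":0,"rx":0,"ry":0,"rz":0}]' 35
python3 d.py 559.3 259.7 79 -0.102
python3 -m pendant '[{"fingers":0,"x":0,"y":0,"z":-1.5,"rx":0,"ry":0,"rz":0},{"fingers":0,"x":0,"y":0,"z":-1,"rx":0,"ry":0,"rz":0},{"fingers":0,"x":0,"y":0,"z":-0.8,"rx":0,"ry":0,"rz":0},{"fingers":0,"x":0,"y":0,"z":0,"rx":0,"ry":0,"rz":0}]' 35
python3 d.py 559.3 259.7 79 -0.102
```

```text
clock: 25.85
tcp_pos: [558.2, 259.8, 126.5]
tool_rot: [-2.331, -2.105, 0.003]
force: [-0.6, -0.6, -2.1]
finger_gap: 0.235
gripper_force: 35.0
d cm [ 0.11 -0.01 -4.75] rz 0.0
t 25.85 tcp [558.2 259.8 126.5] ang -0.102 tilt [-0.002 -0.001] q6 0.50 gap 0.235 gf 35.0 F [-0.6 -0.6 -2.1]
clock: 26.25
tcp_pos: [558.2, 260.0, 93.5]
tool_rot: [-2.331, -2.105, 0.003]
force: [0.3, -0.2, -1.8]
finger_gap: 0.236
gripper_force: 35.0
d cm [ 0.11 -0.03 -1.45] rz -0.0
t 26.25 tcp [558.2 260.   93.5] ang -0.102 tilt [-0.002 -0.001] q6 0.50 gap 0.236 gf 35.0 F [ 0.3 -0.2 -1.8]
```

```bash

python3 -m pendant '[{"fingers":0,"x":0,"y":0,"z":-0.8,"rx":0,"ry":0,"rz":0},{"fingers":0,"x":0,"y":0,"z":-0.4,"rx":0,"ry":0,"rz":0},{"fingers":0,"x":0,"y":0,"z":0,"rx":0,"ry":0,"rz":0}]' 35
python3 d.py 559.3 259.7 81 -0.102
python3 -m pendant '[{"fingers":0.6,"x":0,"y":0,"z":-0.1,"rx":0,"ry":0,"rz":0},{"fingers":0.6,"x":0,"y":0,"z":0,"rx":0,"ry":0,"rz":0},{"fingers":0.6,"x":0,"y":0,"z":0,"rx":0,"ry":0,"rz":0},{"fingers":0.6,"x":0,"y":0,"z":0,"rx":0,"ry":0,"rz":0},{"fingers":0.6,"x":0,"y":0,"z":1,"rx":0,"ry":0,"rz":0}]' 35
python3 -m pendant '[{"fingers":0.6,"x":0,"y":0,"z":3,"rx":0,"ry":0,"rz":0},{"fingers":0.6,"x":0,"y":0,"z":4,"rx":0,"ry":0,"rz":0},{"fingers":0.8,"x":2,"y":4,"z":0,"rx":0,"ry":0,"rz":0},{"fingers":0.8,"x":2,"y":4,"z":0,"rx":0,"ry":0,"rz":0},{"fingers":0.8,"x":2,"y":4,"z":0,"rx":0,"ry":0,"rz":0}]' 
python3 - <<'E'
from scan import *
t=imaging.camera("top"); s=imaging.camera("side")
cv2.imwrite("pics/d.png",np.hstack([t[100:350,80:480],s[80:330,100:500]])[:,:,::-1])
scan("cover",shot=False,yaws=[-.1]); scan("jar",shot=False); 
E
python3 d.py
```

```text
clock: 26.55
tcp_pos: [558.5, 260.1, 82.3]
tool_rot: [-2.332, -2.105, 0.001]
force: [-0.4, -0.9, -2.3]
finger_gap: 0.234
gripper_force: 35.0
d cm [ 0.08 -0.04 -0.13] rz -0.0
t 26.55 tcp [558.5 260.1  82.3] ang -0.102 tilt [-0.001 -0.   ] q6 0.50 gap 0.234 gf 35.0 F [-0.4 -0.9 -2.3]
clock: 27.05
tcp_pos: [558.2, 259.9, 91.2]
tool_rot: [-2.331, -2.105, 0.003]
force: [0.6, -0.6, -0.4]
finger_gap: 0.587
gripper_force: 0.0
clock: 27.55
tcp_pos: [619.5, 381.6, 163.6]
tool_rot: [2.332, 2.105, 0.003]
force: [-0.3, -0.3, -0.7]
finger_gap: 0.781
gripper_force: 0.0
cover ['side', 'top'] iou 0.961 x 556.3 y 258.8 yaw -0.105  
jar ['side'] iou 0.689 x 348.9 y 397.0 yaw 0.000 [118  64 133] 
jar ['side', 'top'] iou 0.935 x 391.0 y 154.5 yaw 0.000 [174 168 160] 
jar ['side', 'top'] iou 0.942 x 401.2 y -132.2 yaw 0.000 [170 164 159] 
jar ['side'] iou 0.119 x 514.1 y -384.6 yaw 0.000 [170 141  97] 
t 27.90 tcp [618.5 379.3 162.7] ang -0.103 tilt [0.001 0.   ] q6 0.62 gap 0.798 gf 0.0 F [-0.9 -0.3  0.7]
```

View pics/d.png

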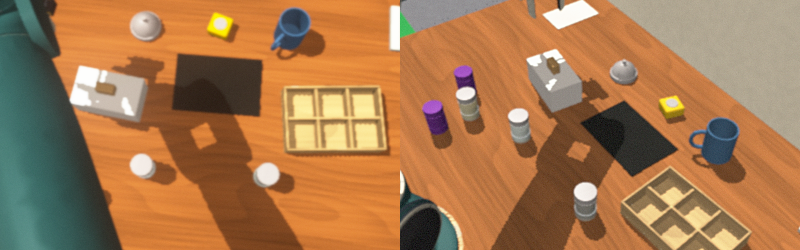

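```bash

python3 -m pendant '[{"fingers":0.8,"x":-3.2,"y":-3.2,"z":0,"rx":0,"ry":0,"rz":0.03},{"fingers":0.8,"x":-3.2,"y":-3.2,"z":0,"rx":0,"ry":0,"rz":0.03},{"fingers":0.8,"x":-3.2,"y":-3.2,"z":0,"rx":0,"ry":0,"rz":0.03},{"fingers":0.8,"x":-3.2,"y":-3.2,"z":0,"rx":0,"ry":0,"rz":0.03},{"fingers":0.8,"x":-3.2,"y":-3.2,"z":0,"rx":0,"ry":0,"rz":0.03}]'
python3 -m pendant '[{"fingers":0.8,"x":-3.2,"y":-3.2,"z":0,"rx":0,"ry":0,"rz":0.03},{"fingers":0.8,"x":-3.5,"y":-3.2,"z":-2,"rx":0,"ry":0,"rz":0.03},{"fingers":0.8,"x":0,"y":0,"z":-2,"rx":0,"ry":0,"rz":0},{"fingers":0.8,"x":0,"y":0,"z":0,"rx":0,"ry":0,"rz":0},{"fingers":0.8,"x":0,"y":0,"z":0,"rx":0,"ry":0,"rz":0}]'
python3 d.py 391 154.5 46 0.103
python3 - <<'E'
from one import *
one("jar1","jar",(391,154),0,0)
one("jar1","jar",(315,301),0,0,shot=False)
one("jar1","jar",(401,-132),0,0,shot=False)
E
```

```text
clock: 28.4
tcp_pos: [457.0, 218.3, 162.3]
tool_rot: [2.166, 2.274, 0.002]
force: [0.5, -0.4, 2.2]
finger_gap: 0.8
gripper_force: 0.0
clock: 28.9
tcp_pos: [392.8, 156.9, 123.4]
tool_rot: [2.099, 2.337, 0.001]
force: [0.3, -0.3, 0.7]
finger_gap: 0.798
gripper_force: 0.0
d cm [-0.18 -0.24 -7.74] rz -0.004
t 28.90 tcp [392.8 156.9 123.4] ang 0.107 tilt [0.001 0.   ] q6 0.21 gap 0.798 gf 0.0 F [ 0.3 -0.3  0.7]
jar side p 0.62 iou 0.947 x 389.1 y 153.2 yaw 0.000
jar side p 0.64 iou 0.922 x 314.7 y 301.3 yaw 0.000
jar top p 0.60 iou 0.952 x 401.0 y -132.7 yaw 0.000
jar side p 0.71 iou 0.920 x 398.9 y -135.7 yaw 0.000
```

```bash

python3 -m pendant '[{"fingers":0.8,"x":-0.2,"y":-0.3,"z":-3,"rx":0,"ry":0,"rz":0},{"fingers":0.8,"x":0,"y":0,"z":-3,"rx":0,"ry":0,"rz":0},{"fingers":0.8,"x":0,"y":0,"z":-1.7,"rx":0,"ry":0,"rz":0},{"fingers":0,"x":0,"y":0,"z":0,"rx":0,"ry":0,"rz":0},{"fingers":0,"x":0,"y":0,"z":0,"rx":0,"ry":0,"rz":0}]' 25
python3 -m pendant '[{"fingers":0,"x":0,"y":0,"z":0,"rx":0,"ry":0,"rz":0},{"fingers":0,"x":0,"y":0,"z":0,"rx":0,"ry":0,"rz":0},{"fingers":0,"x":0,"y":0,"z":0,"rx":0,"ry":0,"rz":0},{"fingers":0,"x":0,"y":0,"z":0,"rx":0,"ry":0,"rz":0}]' 25
python3 d.py 508.0 -213.9 51 0.103
```

```text
clock: 29.8
tcp_pos: [390.9, 154.2, 46.1]
tool_rot: [-2.098, -2.338, 0.0]
force: [0.4, -0.3, -0.0]
finger_gap: 0.673
gripper_force: 0.0
clock: 30.2
tcp_pos: [391.5, 154.3, 46.8]
tool_rot: [2.098, 2.337, 0.003]
force: [1.4, 0.2, 6.7]
finger_gap: 0.53
gripper_force: 25.0
d cm [ 11.65 -36.82   0.42] rz -0.005
t 30.20 tcp [391.5 154.3  46.8] ang 0.108 tilt [0.002 0.001] q6 0.21 gap 0.530 gf 25.0 F [1.4 0.2 6.7]
```

```bash

python3 -m pendant '[{"fingers":0,"x":0,"y":0,"z":2,"rx":0,"ry":0,"rz":0},{"fingers":0,"x":0,"y":0,"z":3.5,"rx":0,"ry":0,"rz":0},{"fingers":0,"x":0,"y":0,"z":3.5,"rx":0,"ry":0,"rz":0},{"fingers":0,"x":1.3,"y":-4,"z":0,"rx":0,"ry":0,"rz":0},{"fingers":0,"x":1.3,"y":-4.2,"z":0,"rx":0,"ry":0,"rz":0}]' 25
python3 -m pendant '[{"fingers":0,"x":1.3,"y":-4.1,"z":0,"rx":0,"ry":0,"rz":0},{"fingers":0,"x":1.3,"y":-4.1,"z":0,"rx":0,"ry":0,"rz":0},{"fingers":0,"x":1.3,"y":-4.1,"z":0,"rx":0,"ry":0,"rz":0},{"fingers":0,"x":1.3,"y":-4.1,"z":0,"rx":0,"ry":0,"rz":0},{"fingers":0,"x":1.3,"y":-4.1,"z":0,"rx":0,"ry":0,"rz":0}]' 25
python3 -m pendant '[{"fingers":0,"x":1.3,"y":-4.1,"z":0,"rx":0,"ry":0,"rz":0},{"fingers":0,"x":1.2,"y":-4.1,"z":0,"rx":0,"ry":0,"rz":0},{"fingers":0,"x":0,"y":0,"z":0,"rx":0,"ry":0,"rz":0},{"fingers":0,"x":0,"y":0,"z":0,"rx":0,"ry":0,"rz":0}]' 25
python3 d.py 508.0 -213.9 51 0.103
python3 - <<'E'
from h import *
t=imaging.camera("top"); s=imaging.camera("side")
cv2.imwrite("pics/e.png",np.hstack([t[100:350,80:480],s[150:400,160:560]])[:,:,::-1])
E
```

```text
clock: 30.7
tcp_pos: [417.2, 71.8, 137.0]
tool_rot: [2.094, 2.34, 0.003]
force: [0.4, -0.3, -2.5]
finger_gap: 0.533
gripper_force: 25.0
clock: 31.2
tcp_pos: [481.9, -134.8, 135.8]
tool_rot: [2.098, 2.338, 0.0]
force: [0.2, -0.2, -1.7]
finger_gap: 0.534
gripper_force: 25.0
clock: 31.6
tcp_pos: [506.5, -215.4, 135.1]
tool_rot: [-2.099, -2.336, 0.0]
force: [0.2, -0.0, -1.5]
finger_gap: 0.533
gripper_force: 25.0
d cm [ 0.15  0.15 -8.41] rz -0.003
t 31.60 tcp [ 506.5 -215.4  135.1] ang 0.106 tilt [-0.001  0.001] q6 -0.56 gap 0.533 gf 25.0 F [ 0.2 -0.  -1.5]
```

View pics/e.png

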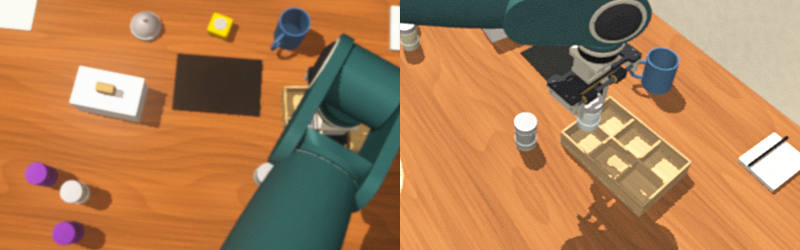

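```bash

python3 -m pendant '[{"fingers":0,"x":0.15,"y":0.1,"z":-2.5,"rx":0,"ry":0,"rz":0},{"fingers":0,"x":0,"y":0,"z":-2.5,"rx":0,"ry":0,"rz":0},{"fingers":0,"x":0,"y":0,"z":-2,"rx":0,"ry":0,"rz":0},{"fingers":0,"x":0,"y":0,"z":-1,"rx":0,"ry":0,"rz":0},{"fingers":0,"x":0,"y":0,"z":0,"rx":0,"ry":0,"rz":0}]' 25
python3 -m pendant '[{"fingers":0,"x":0,"y":0,"z":-0.2,"rx":0,"ry":0,"rz":0},{"fingers":0,"x":0,"y":0,"z":0,"rx":0,"ry":0,"rz":0}]' 25
python3 d.py 508.0 -213.9 51 0.103
```

```text
clock: 32.2
tcp_pos: [507.7, -212.9, 54.7]
tool_rot: [-2.096, -2.338, 0.001]
force: [-0.6, 0.4, -1.1]
finger_gap: 0.531
gripper_force: 25.0
clock: 32.4
tcp_pos: [508.6, -213.9, 54.5]
tool_rot: [2.097, 2.337, 0.001]
force: [-0.2, 0.4, -2.0]
finger_gap: 0.535
gripper_force: 25.0
d cm [-0.06  0.   -0.35] rz -0.005
t 32.40 tcp [ 508.6 -213.9   54.5] ang 0.108 tilt [ 0.001 -0.001] q6 -0.55 gap 0.535 gf 25.0 F [-0.2  0.4 -2. ]
```

```bash

python3 -m pendant '[{"fingers":0,"x":0,"y":0,"z":-0.2,"rx":0,"ry":0,"rz":0},{"fingers":0.72,"x":0,"y":0,"z":0,"rx":0,"ry":0,"rz":0},{"fingers":0.72,"x":0,"y":0,"z":0,"rx":0,"ry":0,"rz":0},{"fingers":0.72,"x":0,"y":0,"z":0,"rx":0,"ry":0,"rz":0},{"fingers":0.72,"x":0,"y":0,"z":1.5,"rx":0,"ry":0,"rz":0}]' 25
python3 -m pendant '[{"fingers":0.8,"x":0,"y":0,"z":3,"rx":0,"ry":0,"rz":0},{"fingers":0.8,"x":0,"y":0,"z":3,"rx":0,"ry":0,"rz":0},{"fingers":0.8,"x":-3.5,"y":2.7,"z":0,"rx":0,"ry":0,"rz":0},{"fingers":0.8,"x":-3.5,"y":2.7,"z":0,"rx":0,"ry":0,"rz":0},{"fingers":0.8,"x":-3.6,"y":2.7,"z":0,"rx":0,"ry":0,"rz":0}]'
python3 -m pendant '[{"fingers":0.8,"x":0,"y":0,"z":0,"rx":0,"ry":0,"rz":0},{"fingers":0.8,"x":0,"y":0,"z":0,"rx":0,"ry":0,"rz":0}]'
python3 d.py 401 -132.5 46 0.103
python3 - <<'E'
from one import *
one("jar1","jar",(401,-132),0,0)
one("jar1","jar",(508,-214),5,0,shot=False)
one("jar1","jar",(315,301),0,0,shot=False)
E
```

```text
clock: 32.9
tcp_pos: [507.4, -213.6, 65.4]
tool_rot: [-2.097, -2.336, 0.001]
force: [0.6, 0.1, 0.1]
finger_gap: 0.718
gripper_force: 0.0
clock: 33.4
tcp_pos: [401.1, -132.3, 127.5]
tool_rot: [2.098, 2.337, 0.0]
force: [0.2, 0.5, 1.1]
finger_gap: 0.803
gripper_force: 0.0
clock: 33.6
tcp_pos: [402.4, -132.8, 128.2]
tool_rot: [2.096, 2.336, 0.002]
force: [-0.0, -0.4, -1.0]
finger_gap: 0.802
gripper_force: 0.0
d cm [-0.14  0.03 -8.22] rz -0.006
t 33.60 tcp [ 402.4 -132.8  128.2] ang 0.109 tilt [ 0.003 -0.001] q6 -0.49 gap 0.802 gf 0.0 F [-0.  -0.4 -1. ]
jar side p 0.63 iou 0.945 x 401.6 y -132.3 yaw 0.000
jar side p 0.81 iou 0.849 x 508.4 y -212.8 yaw 0.000
jar top p 0.66 iou 0.944 x 316.5 y 302.0 yaw 0.000
```

```bash

python3 -m pendant '[{"fingers":0.8,"x":-0.1,"y":0,"z":-3,"rx":0,"ry":0,"rz":0},{"fingers":0.8,"x":0,"y":0,"z":-3,"rx":0,"ry":0,"rz":0},{"fingers":0.8,"x":0,"y":0,"z":-2.2,"rx":0,"ry":0,"rz":0},{"fingers":0,"x":0,"y":0,"z":0,"rx":0,"ry":0,"rz":0},{"fingers":0,"x":0,"y":0,"z":0,"rx":0,"ry":0,"rz":0}]' 25
python3 -m pendant '[{"fingers":0,"x":0,"y":0,"z":0,"rx":0,"ry":0,"rz":0},{"fingers":0,"x":0,"y":0,"z":0,"rx":0,"ry":0,"rz":0},{"fingers":0,"x":0,"y":0,"z":0,"rx":0,"ry":0,"rz":0},{"fingers":0,"x":0,"y":0,"z":0,"rx":0,"ry":0,"rz":0}]' 25
python3 d.py 591.9 -282.0 51 0.103
```

```text
clock: 34.5
tcp_pos: [401.4, -133.0, 45.1]
tool_rot: [-2.098, -2.338, 0.0]
force: [-0.2, 0.2, 0.3]
finger_gap: 0.673
gripper_force: 0.0
clock: 34.9
tcp_pos: [401.9, -133.2, 45.9]
tool_rot: [2.097, 2.337, 0.001]
force: [0.7, 0.1, 6.6]
finger_gap: 0.535
gripper_force: 25.0
d cm [ 19.   -14.88   0.51] rz -0.005
t 34.90 tcp [ 401.9 -133.2   45.9] ang 0.108 tilt [ 0.002 -0.001] q6 -0.49 gap 0.535 gf 25.0 F [0.7 0.1 6.6]
```

```bash

python3 -m pendant '[{"fingers":0,"x":0,"y":0,"z":2,"rx":0,"ry":0,"rz":0},{"fingers":0,"x":0,"y":0,"z":4.5,"rx":0,"ry":0,"rz":0},{"fingers":0,"x":0,"y":0,"z":4.5,"rx":0,"ry":0,"rz":0},{"fingers":0,"x":3.8,"y":-3,"z":0.5,"rx":0,"ry":0,"rz":0},{"fingers":0,"x":3.8,"y":-3,"z":0,"rx":0,"ry":0,"rz":0}]' 25
python3 -m pendant '[{"fingers":0,"x":3.8,"y":-3,"z":0,"rx":0,"ry":0,"rz":0},{"fingers":0,"x":3.8,"y":-3,"z":0,"rx":0,"ry":0,"rz":0},{"fingers":0,"x":3.8,"y":-2.9,"z":0,"rx":0,"ry":0,"rz":0},{"fingers":0,"x":0,"y":0,"z":0,"rx":0,"ry":0,"rz":0},{"fingers":0,"x":0,"y":0,"z":0,"rx":0,"ry":0,"rz":0}]' 25
python3 d.py 591.9 -282.0 51 0.103
```

```text
clock: 35.4
tcp_pos: [479.0, -194.0, 163.6]
tool_rot: [2.093, 2.334, 0.003]
force: [-0.0, 1.1, -1.8]
finger_gap: 0.536
gripper_force: 25.0
clock: 35.9
tcp_pos: [591.3, -282.2, 158.4]
tool_rot: [-2.097, -2.336, 0.001]
force: [-0.4, 0.7, -2.5]
finger_gap: 0.533
gripper_force: 25.0
d cm [  0.06   0.02 -10.74] rz -0.005
t 35.90 tcp [ 591.3 -282.2  158.4] ang 0.108 tilt [-0.002  0.001] q6 -0.59 gap 0.533 gf 25.0 F [-0.4  0.7 -2.5]
```

```bash

python3 -m pendant '[{"fingers":0,"x":0,"y":0,"z":-4,"rx":0,"ry":0,"rz":0},{"fingers":0,"x":0,"y":0,"z":-3,"rx":0,"ry":0,"rz":0},{"fingers":0,"x":0,"y":0,"z":-2,"rx":0,"ry":0,"rz":0},{"fingers":0,"x":0,"y":0,"z":-1.3,"rx":0,"ry":0,"rz":0},{"fingers":0,"x":0,"y":0,"z":0,"rx":0,"ry":0,"rz":0}]' 25
python3 -m pendant '[{"fingers":0,"x":0,"y":0,"z":0,"rx":0,"ry":0,"rz":0}]' 25
python3 d.py 591.9 -282.0 51 0.103
```

```text
clock: 36.4
tcp_pos: [590.3, -281.2, 55.7]
tool_rot: [-2.097, -2.337, 0.001]
force: [-0.0, -0.1, -1.6]
finger_gap: 0.536
gripper_force: 25.0
clock: 36.5
tcp_pos: [591.4, -281.9, 58.0]
tool_rot: [2.097, 2.337, 0.001]
force: [-0.4, -0.4, -1.6]
finger_gap: 0.534
gripper_force: 25.0
d cm [ 0.05 -0.01 -0.7 ] rz -0.005
t 36.50 tcp [ 591.4 -281.9   58. ] ang 0.108 tilt [ 0.001 -0.001] q6 -0.59 gap 0.534 gf 25.0 F [-0.4 -0.4 -1.6]
```

```bash

python3 -m pendant '[{"fingers":0,"x":0,"y":0,"z":-0.5,"rx":0,"ry":0,"rz":0},{"fingers":0,"x":0,"y":0,"z":0,"rx":0,"ry":0,"rz":0},{"fingers":0.72,"x":0,"y":0,"z":-0.1,"rx":0,"ry":0,"rz":0},{"fingers":0.72,"x":0,"y":0,"z":0,"rx":0,"ry":0,"rz":0},{"fingers":0.72,"x":0,"y":0,"z":0,"rx":0,"ry":0,"rz":0}]' 25
python3 -m pendant '[{"fingers":0.72,"x":0,"y":0,"z":1.5,"rx":0,"ry":0,"rz":0},{"fingers":0.8,"x":0,"y":0,"z":4,"rx":0,"ry":0,"rz":0},{"fingers":0.8,"x":0,"y":0,"z":4,"rx":0,"ry":0,"rz":0},{"fingers":0.8,"x":-2.1,"y":4.5,"z":0,"rx":0,"ry":0,"rz":-0.06},{"fingers":0.8,"x":-2.1,"y":4.5,"z":0,"rx":0,"ry":0,"rz":-0.06}]'
python3 -m pendant '[{"fingers":0.8,"x":-2.1,"y":4.5,"z":0,"rx":0,"ry":0,"rz":-0.06},{"fingers":0.8,"x":-2.1,"y":4.5,"z":0,"rx":0,"ry":0,"rz":-0.06},{"fingers":0.8,"x":-2.1,"y":4.5,"z":0,"rx":0,"ry":0,"rz":-0.06},{"fingers":0.8,"x":-2.1,"y":4.5,"z":0,"rx":0,"ry":0,"rz":-0.06},{"fingers":0.8,"x":-2.1,"y":4.5,"z":0,"rx":0,"ry":0,"rz":-0.06}]'
python3 -m pendant '[{"fingers":0.8,"x":-2.1,"y":4.5,"z":0,"rx":0,"ry":0,"rz":-0.06},{"fingers":0.8,"x":-2.1,"y":4.5,"z":0,"rx":0,"ry":0,"rz":-0.06},{"fingers":0.8,"x":-2.1,"y":4.5,"z":0,"rx":0,"ry":0,"rz":-0.06},{"fingers":0.8,"x":-2.1,"y":4.5,"z":0,"rx":0,"ry":0,"rz":-0.06},{"fingers":0.8,"x":0,"y":0,"z":0,"rx":0,"ry":0,"rz":0}]'
python3 d.py 315.5 301.4 46 -0.7
python3 - <<'E'
from one import *
one("jar1","jar",(315,301),0,0)
one("jar1","jar",(508,-214),5,0,shot=False)
one("jar1","jar",(592,-282),5,0,shot=False)
E
```

```text
clock: 37.0
tcp_pos: [591.4, -282.0, 50.8]
tool_rot: [2.098, 2.338, 0.0]
force: [-0.8, 0.6, 0.4]
finger_gap: 0.708
gripper_force: 0.0
clock: 37.5
tcp_pos: [549.2, -191.7, 148.0]
tool_rot: [2.237, 2.202, 0.002]
force: [0.4, 1.2, -0.2]
finger_gap: 0.8
gripper_force: 0.0
clock: 38.0
tcp_pos: [443.2, 34.5, 146.9]
tool_rot: [2.542, 1.845, 0.002]
force: [1.4, 0.6, 0.7]
finger_gap: 0.801
gripper_force: 0.0
clock: 38.5
tcp_pos: [357.8, 217.4, 147.0]
tool_rot: [-2.739, -1.536, -0.003]
force: [-0.3, -0.4, 0.5]
finger_gap: 0.796
gripper_force: 0.0
d cm [ -4.23   8.4  -10.1 ] rz -0.151
t 38.50 tcp [357.8 217.4 147. ] ang -0.549 tilt [0.001 0.002] q6 1.03 gap 0.796 gf 0.0 F [-0.3 -0.4  0.5]
jar side p 0.69 iou 0.937 x 315.1 y 301.2 yaw 0.000
jar top p 0.82 iou 0.956 x 507.3 y -212.9 yaw 0.000
jar side p 0.85 iou 0.914 x 507.8 y -213.5 yaw 0.000
jar top p 0.77 iou 0.949 x 590.1 y -280.8 yaw 0.000
jar side p 0.72 iou 0.885 x 589.4 y -282.9 yaw 0.000
```

```bash

python3 -m pendant '[{"fingers":0.8,"x":-2.1,"y":4.2,"z":0,"rx":0,"ry":0,"rz":-0.08},{"fingers":0.8,"x":-2.1,"y":4.2,"z":0,"rx":0,"ry":0,"rz":-0.07},{"fingers":0.8,"x":0,"y":0,"z":-3,"rx":0,"ry":0,"rz":0},{"fingers":0.8,"x":0,"y":0,"z":0,"rx":0,"ry":0,"rz":0},{"fingers":0.8,"x":0,"y":0,"z":0,"rx":0,"ry":0,"rz":0}]'
python3 d.py 315.5 301.4 46 -0.7
```

```text
clock: 39.4
tcp_pos: [318.5, 296.3, 115.7]
tool_rot: [2.85, 1.321, -0.002]
force: [0.0, -0.2, 0.5]
finger_gap: 0.8
gripper_force: 0.0
d cm [-0.3   0.51 -6.97] rz 0.003
t 39.40 tcp [318.5 296.3 115.7] ang -0.703 tilt [-0.001 -0.001] q6 1.39 gap 0.800 gf 0.0 F [ 0.  -0.2  0.5]
```

```bash

python3 -m pendant '[{"fingers":0.8,"x":-0.3,"y":0.5,"z":-1.5,"rx":0,"ry":0,"rz":0},{"fingers":0.8,"x":0,"y":0,"z":-3,"rx":0,"ry":0,"rz":0},{"fingers":0.8,"x":0,"y":0,"z":-2.4,"rx":0,"ry":0,"rz":0},{"fingers":0,"x":0,"y":0,"z":0,"rx":0,"ry":0,"rz":0},{"fingers":0,"x":0,"y":0,"z":0,"rx":0,"ry":0,"rz":0}]' 25
python3 -m pendant '[{"fingers":0,"x":0,"y":0,"z":0,"rx":0,"ry":0,"rz":0},{"fingers":0,"x":0,"y":0,"z":0,"rx":0,"ry":0,"rz":0},{"fingers":0,"x":0,"y":0,"z":0,"rx":0,"ry":0,"rz":0},{"fingers":0,"x":0,"y":0,"z":0,"rx":0,"ry":0,"rz":0}]' 25
python3 d.py 523.7 -365.7 51 0.103
```

```text
clock: 39.9
tcp_pos: [315.6, 301.9, 47.1]
tool_rot: [-2.85, -1.321, 0.0]
force: [0.6, 0.5, 0.1]
finger_gap: 0.675
gripper_force: 0.0
clock: 40.3
tcp_pos: [316.0, 302.5, 48.0]
tool_rot: [-2.85, -1.322, -0.004]
force: [2.3, -2.1, 7.9]
finger_gap: 0.531
gripper_force: 25.0
d cm [ 20.77 -66.82   0.3 ] rz 0.805
t 40.30 tcp [316.  302.5  48. ] ang -0.702 tilt [0.002 0.001] q6 1.41 gap 0.531 gf 25.0 F [ 2.3 -2.1  7.9]
```

```bash

python3 -m pendant '[{"fingers":0,"x":0,"y":0,"z":2,"rx":0,"ry":0,"rz":0},{"fingers":0,"x":0,"y":0,"z":4.5,"rx":0,"ry":0,"rz":0},{"fingers":0,"x":0,"y":0,"z":4.5,"rx":0,"ry":0,"rz":0},{"fingers":0,"x":1.4,"y":-4.4,"z":0.5,"rx":0,"ry":0,"rz":0.054},{"fingers":0,"x":1.4,"y":-4.4,"z":0,"rx":0,"ry":0,"rz":0.054}]' 25
python3 -m pendant '[{"fingers":0,"x":1.4,"y":-4.5,"z":0,"rx":0,"ry":0,"rz":0.054},{"fingers":0,"x":1.4,"y":-4.5,"z":0,"rx":0,"ry":0,"rz":0.054},{"fingers":0,"x":1.4,"y":-4.5,"z":0,"rx":0,"ry":0,"rz":0.054},{"fingers":0,"x":1.4,"y":-4.5,"z":0,"rx":0,"ry":0,"rz":0.054},{"fingers":0,"x":1.4,"y":-4.5,"z":0,"rx":0,"ry":0,"rz":0.054}]' 25
python3 -m pendant '[{"fingers":0,"x":1.4,"y":-4.5,"z":0,"rx":0,"ry":0,"rz":0.054},{"fingers":0,"x":1.4,"y":-4.5,"z":0,"rx":0,"ry":0,"rz":0.054},{"fingers":0,"x":1.4,"y":-4.5,"z":0,"rx":0,"ry":0,"rz":0.054},{"fingers":0,"x":1.4,"y":-4.5,"z":0,"rx":0,"ry":0,"rz":0.054},{"fingers":0,"x":1.4,"y":-4.5,"z":0,"rx":0,"ry":0,"rz":0.054}]' 25
python3 -m pendant '[{"fingers":0,"x":1.3,"y":-4.4,"z":0,"rx":0,"ry":0,"rz":0.054},{"fingers":0,"x":1.3,"y":-4.4,"z":0,"rx":0,"ry":0,"rz":0.054},{"fingers":0,"x":1.3,"y":-4.4,"z":0,"rx":0,"ry":0,"rz":0.05},{"fingers":0,"x":0,"y":0,"z":0,"rx":0,"ry":0,"rz":0},{"fingers":0,"x":0,"y":0,"z":0,"rx":0,"ry":0,"rz":0}]' 25
python3 d.py 523.7 -365.7 51 0.103
```

```text
clock: 40.8
tcp_pos: [343.5, 214.0, 163.8]
tool_rot: [-2.77, -1.482, -0.005]
force: [1.1, -0.1, -1.3]
finger_gap: 0.534
gripper_force: 25.0
clock: 41.3
tcp_pos: [413.3, -12.9, 162.3]
tool_rot: [2.548, 1.836, 0.002]
force: [0.6, 1.3, -0.8]
finger_gap: 0.534
gripper_force: 25.0
clock: 41.8
tcp_pos: [483.4, -238.1, 162.0]
tool_rot: [2.278, 2.162, 0.001]
force: [1.1, 0.6, -1.1]
finger_gap: 0.532
gripper_force: 25.0
clock: 42.3
tcp_pos: [522.1, -368.5, 161.1]
tool_rot: [-2.104, -2.331, -0.0]
force: [-0.4, 0.1, -1.7]
finger_gap: 0.535
gripper_force: 25.0
d cm [  0.16   0.28 -11.01] rz 0.0
t 42.30 tcp [ 522.1 -368.5  161.1] ang 0.103 tilt [-0.001  0.001] q6 -0.76 gap 0.535 gf 25.0 F [-0.4  0.1 -1.7]
```

```bash

python3 -m pendant '[{"fingers":0,"x":0.1,"y":0.2,"z":-4,"rx":0,"ry":0,"rz":0},{"fingers":0,"x":0,"y":0,"z":-3,"rx":0,"ry":0,"rz":0},{"fingers":0,"x":0,"y":0,"z":-2,"rx":0,"ry":0,"rz":0},{"fingers":0,"x":0,"y":0,"z":-1.2,"rx":0,"ry":0,"rz":0},{"fingers":0,"x":0,"y":0,"z":0,"rx":0,"ry":0,"rz":0}]' 25
python3 -m pendant '[{"fingers":0,"x":0,"y":0,"z":0,"rx":0,"ry":0,"rz":0}]' 25
python3 d.py 523.7 -365.7 53 0.103
```

```text
clock: 42.8
tcp_pos: [522.8, -364.8, 58.6]
tool_rot: [-2.101, -2.333, 0.0]
force: [-0.1, 0.7, -1.9]
finger_gap: 0.533
gripper_force: 25.0
clock: 42.9
tcp_pos: [523.6, -365.8, 60.9]
tool_rot: [2.102, 2.333, 0.0]
force: [0.2, -0.3, -1.8]
finger_gap: 0.533
gripper_force: 25.0
d cm [ 0.01  0.01 -0.79] rz -0.001
t 42.90 tcp [ 523.6 -365.8   60.9] ang 0.104 tilt [ 0.001 -0.001] q6 -0.75 gap 0.533 gf 25.0 F [ 0.2 -0.3 -1.8]
```

Lower, release, lift and retreat to the right for a clear final view.

```bash

python3 -m pendant '[{"fingers":0,"x":0,"y":0,"z":-0.6,"rx":0,"ry":0,"rz":0},{"fingers":0,"x":0,"y":0,"z":-0.1,"rx":0,"ry":0,"rz":0},{"fingers":0.72,"x":0,"y":0,"z":0,"rx":0,"ry":0,"rz":0},{"fingers":0.72,"x":0,"y":0,"z":0,"rx":0,"ry":0,"rz":0},{"fingers":0.72,"x":0,"y":0,"z":0,"rx":0,"ry":0,"rz":0}]' 25
python3 -m pendant '[{"fingers":0.72,"x":0,"y":0,"z":1.5,"rx":0,"ry":0,"rz":0},{"fingers":0.72,"x":0,"y":0,"z":4,"rx":0,"ry":0,"rz":0},{"fingers":0.72,"x":0,"y":0,"z":4.5,"rx":0,"ry":0,"rz":0},{"fingers":0.72,"x":-3,"y":-4,"z":2,"rx":0,"ry":0,"rz":0},{"fingers":0.72,"x":-3,"y":-4,"z":2,"rx":0,"ry":0,"rz":0}]'
python3 -m pendant '[{"fingers":0.72,"x":-3,"y":-4,"z":2,"rx":0,"ry":0,"rz":0},{"fingers":0.72,"x":-3,"y":-4,"z":0,"rx":0,"ry":0,"rz":0},{"fingers":0.72,"x":-3,"y":-4,"z":0,"rx":0,"ry":0,"rz":0},{"fingers":0.72,"x":-3,"y":-4,"z":0,"rx":0,"ry":0,"rz":0},{"fingers":0.72,"x":0,"y":0,"z":0,"rx":0,"ry":0,"rz":0}]'
python3 - <<'E'
from one import *
t=imaging.camera("top"); s=imaging.camera("side")
cv2.imwrite("pics/top9.png",t[:,:,::-1]);cv2.imwrite("pics/side9.png",s[:,:,::-1])
one("cover","cover",(559,258),0,-.1,shot=False,rad=60)
scan("cover",shot=False,yaws=[-.1]); scan("cover",z0=10,shot=False,yaws=[-.1])
scan("jar",shot=False,z0=5)
E
python3 d.py
```

```text
clock: 43.4
tcp_pos: [523.2, -366.0, 52.7]
tool_rot: [2.103, 2.334, -0.0]
force: [-0.1, 0.3, -0.8]
finger_gap: 0.71
gripper_force: 0.0
clock: 43.9
tcp_pos: [467.5, -440.6, 193.0]
tool_rot: [2.098, 2.334, -0.0]
force: [0.4, -0.1, -1.1]
finger_gap: 0.718
gripper_force: 0.0
clock: 44.4
tcp_pos: [345.8, -601.0, 208.9]
tool_rot: [-2.108, -2.329, 0.002]
force: [0.9, 0.3, -0.9]
finger_gap: 0.723
gripper_force: 0.0
cover top p 0.87 iou 0.979 x 556.9 y 258.5 yaw -0.098
cover side p 0.97 iou 0.684 x 559.7 y 261.6 yaw -0.105
cover ['side', 'top'] iou 0.829 x 557.2 y 258.7 yaw -0.097  
cover ['side', 'top'] iou 0.818 x 554.5 y 255.9 yaw -0.100  
jar ['side', 'top'] iou 0.656 x 523.6 y -367.0 yaw 0.000 [217 221 215] 
t 44.95 tcp [ 350.1 -596.9  208.4] ang 0.105 tilt [ 0. -0.] q6 -1.18 gap 0.718 gf 0.0 F [-0.5  0.4 -0.1]
```

View pics/top9.png

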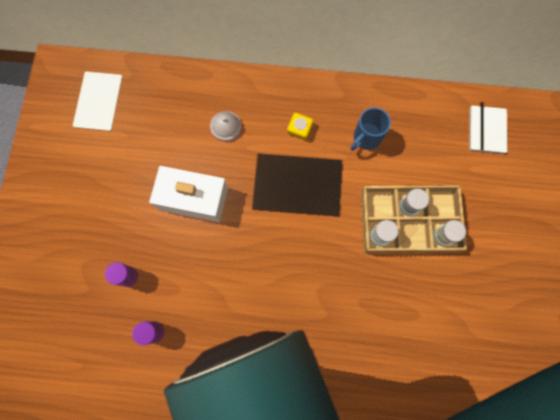

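View pics/side9.png

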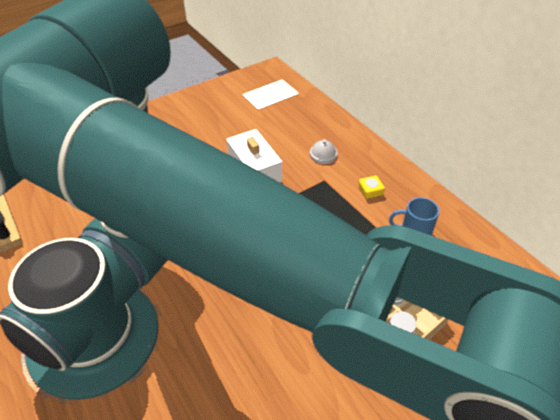

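```bash
python3 -c "
from rig import ctrl; print(ctrl.finish_job())"
```

```text
the job is handed in; nothing more can be done
None
```

The job is handed in at about 45 s: the cover went to the middle of the mat, the three cartons stand in the box with the cover back fully down (about 3 mm off centre, inside its 5 mm play), all three jars found stand upright in separate crate cells, and the mug, bell, tape and the two purple look-alikes were left alone; the hand-in returned no verdict.

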